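Bench-test a batch of fused distribution blocks

TASK

Bench-test the clear-covered distribution blocks: first, with the jig's sled empty and pushed fully home under its guard, twist the sprung test knob clockwise right to its stop and let it spring back to zero the jig; then draw the sled fully out, set each block flat in a pocket of its own, push the sled fully home and work the knob in the same way again to test them. After that draw the sled fully out, lay all the blocks flat on their bases in the shallow finished tray, and close the jig by pushing the empty sled fully home. Turn the knob only while the sled is fully home, hold the blocks gently (their covers crack if the fingers squeeze with much over 60 N), and leave the phone, the tape roll and the screwdriver where they are.

Things in the scene. Friction and masses are not known exactly. Their poses are not given: they have to be found in the camera images.
- block0: Fused distribution block, up to three alike (two or three are present; an absent one reads None): 78 long (its x) x 44 wide (its y) x 40 high mm, 0.22 kg, black base with a clear cover. Origin at the centre of its underside, z up. Starts flat on the bench. Take it across its 44 mm width, with under 60 N.
- block1: Fused distribution block, up to three alike (two or three are present; an absent one reads None): 78 long (its x) x 44 wide (its y) x 40 high mm, 0.22 kg, black base with a clear cover. Origin at the centre of its underside, z up. Starts flat on the bench. Take it across its 44 mm width, with under 60 N.
- block2: Fused distribution block, up to three alike (two or three are present; an absent one reads None): 78 long (its x) x 44 wide (its y) x 40 high mm, 0.22 kg, black base with a clear cover. Origin at the centre of its underside, z up. Starts flat on the bench. Take it across its 44 mm width, with under 60 N.
- jig: Fixed test jig, 245 x 320 mm. Origin on the bench under the centre of the sled's bed when the sled is fully out; x is the way the sled goes home (away from the robot, a little skewed), y to the left. At the far end a guard with a clear roof, side walls and back wall: the roof's front edge is at x = 88 mm, its underside 76 mm and its frame's top 89 mm above the bench. No room for fingers under it.
- sled (a joint): Travel of the sled in m: 0 fully out (end stop), 0.130 fully home under the guard (end stop). It stays where it is left (about 1.5 N to move).
- pocket0 (a point): Centre of the floor of pocket 0 on the sled, 18 mm above the bench, frame parallel to the jig's (moves with the sled). The pocket is 54 mm in x by 88 mm in y, so a block lies with its length along y; the walls are only 8 mm high. Pockets 0, 1, 2 lie in a row along y, 92 mm apart.
- pocket1 (a point): Centre of the floor of pocket 1 on the sled, 18 mm above the bench, frame parallel to the jig's (moves with the sled). The pocket is 54 mm in x by 88 mm in y, so a block lies with its length along y; the walls are only 8 mm high. Pockets 0, 1, 2 lie in a row along y, 92 mm apart.
- pocket2 (a point): Centre of the floor of pocket 2 on the sled, 18 mm above the bench, frame parallel to the jig's (moves with the sled). The pocket is 54 mm in x by 88 mm in y, so a block lies with its length along y; the walls are only 8 mm high. Pockets 0, 1, 2 lie in a row along y, 92 mm apart.
- sled_handle (a point): Centre of the top of the sled's handle, a black upright plate 14 mm in the sled's x by 40 mm in y, from 18 to 80 mm above the bench, standing 78 mm in front (-x) of the middle pocket's centre. Pinch or push it from above.
- test_knob (a joint): Angle of the sprung test knob in rad: 0 at rest, grows clockwise seen from above, stop at 1.2. A spring returns it (about 0.1 N m at the stop).
- knob_grip (a point): On the knob's vertical axis, 90 mm above the bench: height to grip. The grip is a bar 52 mm long (point x, turning with the knob), 14 mm wide (point y), from 70 to 102 mm above the bench. It sits on a 58 mm disc on the control box.
- control_box: Fixed grey box 100 x 100 x 60 mm high that carries the test knob in the middle of its top. Origin under its centre. At rest the knob's bar lies along the box's x.
- tray: Finished tray, fixed: shallow grey tray, outside 140 (x) x 290 (y) x 14 mm high, walls and floor 5 mm thick. Origin at the centre of its underside; its floor is 5 mm above the bench. Three blocks fit side by side with their length along its x.
- power_meter: Bystander, fixed: black meter with a green display, 100 x 100 x 45 mm high, beside the control box. Origin under its centre.
- phone: Bystander: phone lying flat, 150 x 73 x 8 mm. Leave alone.
- tape: Bystander: black tape roll lying flat, 70 mm across, 22 mm high. Leave alone.
- screwdriver: Bystander: screwdriver lying on the bench. Leave alone.
Mind the look-alikes: they are no part of the job. What is shaped like the block2 but pink is not meant.

How it is judged:
By the outcome, as a careful person would: the job done as asked, in the order asked, and still so for the second after the job is handed in, with the robot touching nothing.
Of block0, block1, block2 only 2 to 3 are there at a start; the rules pass over those that are not, and their reading is None.
At some moment in a run one of block0, block1, block2 may be knocked a few centimetres aside while the robot is not near it.
Once in a run the grip may slacken for a moment while it holds something.
It also fails if it takes over 210 s, if anything falls off the work surface, if the arm or the gripper's body presses on something with over 40 N, if the wrist force passes 120 N, or if a joint passes its speed limit or range.

ROBOT

A 6-joint arm with a two-finger parallel gripper is mounted at the origin on the work surface. World frame = base frame: x ahead of the robot, y to its left, z up, the work surface at z = 0. Lengths are in mm, angles in rad, forces in N, time in s.
With the tool pointing down it reaches from about 250 to 725 mm from the base axis. Payload 4 kg.
Tool frame: the origin (TCP) lies between the finger pads; the fingertips stand 22 mm ahead of it and the grasp point (between the pads) lies 3 mm ahead of it (r.nose_length is the z of the fingertips in the tool frame, in mm); z points along the fingers, y is the direction in which the jaws open and shut (so a half turn about z gives the same grasp; the last joint's range is limited). The gripper opens to 85 mm and grips with 20 to 120 N. Pads are 22 mm wide; open, the fingers measure 114 mm over their backs; the gripper's body (76 mm by 85 mm) begins 54 mm behind the grasp point. The pads swing forward as they close: fully open they stand 13 mm farther back than shut.
Start: joints at [0, 0.241, 0.005, 1.335, 0, 1.571], TCP at [499.999, -0, 221.206] pointing down, gripper open.
Joint ranges: [-2.72, 2.72], [-1.05, 1.87], [-1.09, 1.28], [-1.99, 2.15], [-1.42, 1.44], [-3.14, 3.14]. Speed limits (rad/s): [2.79, 2.79, 3.14, 3.14, 3.14, 3.14].

INTERFACE

Orientations are given as a unit quaternion [w, x, y, z].
In Python, from plant import r, imaging, workorder, finder gives the robot as it stands. The module is installed in compiled form; this text tells all that it offers.
- The arm moves only by the tool send_rows, never from a script. Its argument "rows" is a list of rows, each a list of 7 numbers: the shift along the tool's x, y, z in m, then the turn, a rotation vector about the tool's x, y, z in degrees, then the closure, from 0 (fully open) to 1 (shut). A call has 1 to 10 rows; each row shifts and turns the commanded pose from where the row before left it, along the tool's axes as they then stand; what a row does not reach is not made up. A row lasts 1/10 s, in which the tool goes at most 50 mm and 8.59 degrees, less where a joint would pass 70% of its speed; a pose out of reach is approached as far as the arm can. A call is refused whole if a number of a shift passes 0.05 or a number of a turn 8.59, either way. A call with a gripper value outside its range is refused whole. The fingers move at their own pace and stop on an object; "newtons" is the grip in N (left out, the last holds). Time passes only in rows, so rows that do not move let the fingers close. It gives the time, the measured TCP pose, the force and the opening at its end, in the units of the state.
- r.sense(): the state, without advancing time (a new reading comes with each control period).
- imaging.read_camera(name): name is "scene" or "side" or "wrist"; returns the picture (400x640x3 uint8, red, green, blue); there is no depth.
- imaging.camera_params(name): a dict with "fx", "fy", "cx", "cy" (pixels), "R" (3x3) and "t" (3): a world point X has camera coordinates R X + t; the wrist camera has in their place "mount" (4x4, takes a point from camera to tool coordinates, whose origin is the TCP and whose axes are the flange's). Camera axes: x right, y down, z forward; pixel columns grow to the right and rows downward; lengths in mm; the calibration is good to about 2 mm. A picture is of the moment at which its call begins: read the wrist's pose just before it. camera_params takes no time and is no camera call.
- workorder.close_job(): hands the job in, once; it reports no verdict.
Trained networks look in the newest picture that a camera, given by its name, has taken for a name from the list of things; names that differ only in an ending like _2 or _b are one class to them, and where a whole thing is asked for, a point or a joint stands for the part that bears it (a point fixed in the world has none). Each returns a list of dicts, best first, with "conf" (0 to 1); they miss things now and then, are a little off and sometimes report something else, mostly with a low value. They report only what shows in the picture. A call takes as long as a camera call. They do not tell look-alikes from the thing itself.
- finder.masks_of(camera, label): "mask" (400x640 bool, what is visible of it).
- finder.tip_of(camera, label): "xyz" ([x, y, z] in mm, in world coordinates, good to about 4 mm: a listed point, or the origin of a listed thing).
The state is a dict: "t": time; "joints": joint angles; "joint_vel": joint speeds; "tau": joint torques, N m; "tcp_pos": TCP position; "eef_rot": TCP orientation; "force": force on the tool from outside, world axes, zero at the start; "moment": the same for the moment, N m; "gripper_width": finger opening in mm.
Only numpy, scipy, OpenCV 4.12 (cv2) and the standard library are available. Lean on these libraries where they do the work, as an engineer would, in place of code of your own. Each camera call takes 0.05 s, during which the arm holds its last target.

## Working session

There is one attempt and no reset: what is moved stays moved. The work goes in short steps, Python scripts to look and compute and a tool call to move; the robot and the scene stay as the last step left them, time stands still between calls to the robot, and variables do not carry over. Pictures are saved under pics/ and viewed, and the job is handed in when it is done.

Besides the shell and the picture viewer there is one more tool, called after "Emit:" as a command line: name --pt "numbers of a row" for each row, then --argument value for the rest. send_rows: Moves the arm, as the interface text tells. Its arguments: {"type":"object","properties":{"rows":{"type":"array","items":{"type":"array","items":{"type":"number"}}},"newtons":{"type":"number"}},"required":["rows"]}

```bash
mkdir -p pics; ls; cat > h.py <<'E'
from plant import r, imaging, workorder, finder
import numpy as np, cv2
from scipy.spatial.transform import Rotation as Ro
def save(name,f):
    im=imaging.read_camera(name); cv2.imwrite('pics/'+f,im[:,:,::-1]); return im
E
python3 - <<'E'
from h import *
s=r.sense(); print(s)
save('scene','a_scene.png'); save('side','a_side.png'); save('wrist','a_wrist.png')
for c in ['scene','side','wrist']: print(c,imaging.camera_params(c))
E
```

```text
pics
{'t': 0.0, 'joints': array([-2.37201078e-05,  2.41405911e-01,  3.71647743e-03,  1.33518969e+00,
        2.66119033e-05,  1.57081381e+00]), 'joint_vel': array([-0.00078388,  0.00093015,  0.0006679 , -0.00247108, -0.00040168,
        0.00069273]), 'tau': array([ 5.50268451e-04, -3.72315860e+01,  2.52406776e+01,  1.67737965e-02,
        2.29149265e-05,  1.14679995e-05]), 'tcp_pos': array([ 4.99346974e+02, -3.49907121e-03,  2.20313546e+02]), 'eef_rot': array([-0.00074579,  0.70712098,  0.70709182, -0.00072697]), 'force': array([-0.18363561, -0.76497907, -0.6162418 ]), 'moment': array([-0.00955717,  0.01957166, -0.01171812]), 'gripper_width': 85.44591946337506}
scene {'fx': 450.3782862720215, 'fy': 450.3782862720215, 'cx': 319.4328980559242, 'cy': 200.50733414648604, 'R': array([[ 0.41495448,  0.90981338,  0.00723774],
       [ 0.73542391, -0.33071275, -0.59142265],
       [-0.53569063,  0.25073628, -0.80632925]]), 't': array([ -61.21622714, -316.34682004, 1634.29974672])}
side {'fx': 510.5632230317013, 'fy': 510.5632230317013, 'cx': 320.4780915724795, 'cy': 196.83453232705867, 'R': array([[ 0.97913254, -0.20315006,  0.00543258],
       [-0.11189486, -0.56123499, -0.82005782],
       [ 0.16964375,  0.80233742, -0.57225489]]), 't': array([-417.63792629,   57.84171235, 1625.21490286])}
wrist {'fx': 300.36844967867063, 'fy': 300.36844967867063, 'cx': 321.7943988781457, 'cy': 202.01607034365543, 'mount': array([[-2.76055726e-05, -9.44289862e-01, -3.29114958e-01,
         8.51760659e+01],
       [ 9.99999981e-01, -9.01718852e-05,  1.74841111e-04,
         1.08560791e+00],
       [-1.94777605e-04, -3.29114947e-01,  9.44289846e-01,
        -1.51550353e+02],
       [ 0.00000000e+00,  0.00000000e+00,  0.00000000e+00,
         1.00000000e+00]])}
```

View pics/a_scene.png

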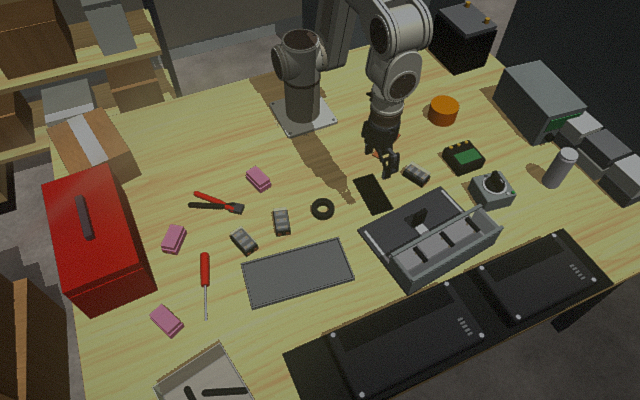

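View pics/a_side.png

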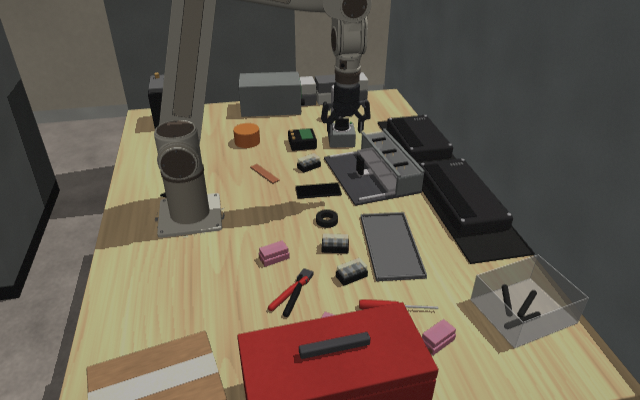

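View pics/a_wrist.png

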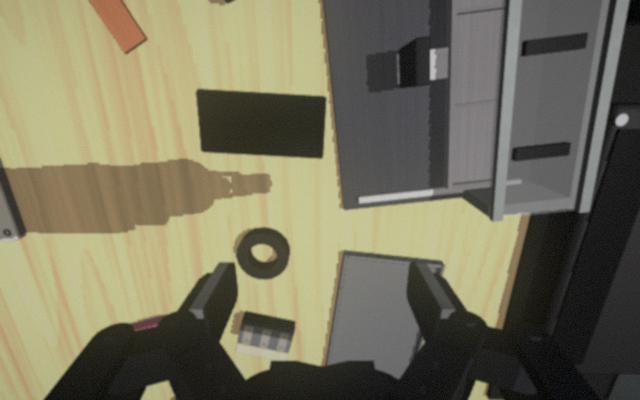

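```bash
python3 - <<'E'
from h import *
for c in ['scene','side','wrist']:
  for l in ['block0','jig','pocket0','pocket1','pocket2','sled_handle','knob_grip','control_box','tray','power_meter','phone','tape','screwdriver']:
    try: print(c,l,[(np.round(d['xyz'],1).tolist(),round(d['conf'],2)) for d in finder.tip_of(c,l)])
    except Exception as e: print(c,l,e)
print(r.sense()['t'])
E
```

```text
scene block0 [([237.5, -250.5, 0.3], 0.97), ([414.6, -247.9, -4.5], 0.96), ([433.1, -370.6, 1.3], 0.93), ([343.1, -553.0, -1.3], 0.83), ([580.1, -630.0, -2.6], 0.6), ([426.5, 213.9, 2.0], 0.56)]
scene jig [([566.0, 113.3, 1.8], 0.97)]
scene pocket0 [([667.7, 123.4, 16.7], 0.67)]
scene pocket1 [([667.7, 123.4, 16.7], 0.67)]
scene pocket2 [([667.7, 123.4, 16.7], 0.67)]
scene sled_handle [([590.7, 115.7, 82.4], 0.82)]
scene knob_grip [([587.9, 378.8, 85.9], 0.55), ([421.7, -115.9, -1.6], 0.42)]
scene control_box [([587.5, 377.8, -3.1], 0.96), ([431.5, 387.3, -3.2], 0.32)]
scene tray [([587.3, -267.1, 0.1], 0.8)]
scene power_meter []
scene phone [([522.8, -513.0, -3.2], 0.69), ([426.6, 53.2, 5.2], 0.55), ([567.7, 114.6, 0.4], 0.46)]
scene tape [([420.1, -111.9, -3.4], 0.58)]
scene screwdriver [([521.6, -517.9, 0.9], 0.73)]
side block0 [([432.5, -368.4, 3.7], 0.96), ([233.2, -250.5, -2.5], 0.65), ([423.2, 214.4, -3.2], 0.64), ([416.5, -243.8, -0.8], 0.6), ([575.6, -630.3, -0.4], 0.55)]
side jig [([565.4, 110.2, 2.4], 0.56)]
side pocket0 [([663.7, 122.5, 17.8], 0.75), ([657.6, 215.9, 18.5]
[... 565 characters left out ...]
.6], 0.64)]
wrist block0 [([233.7, -251.0, -1.5], 0.71), ([414.7, -246.7, -2.1], 0.61)]
wrist jig [([567.9, 111.3, -0.6], 0.62)]
wrist pocket0 [([678.9, 38.3, 16.7], 0.94), ([665.1, 125.1, 20.3], 0.65)]
wrist pocket1 [([678.9, 38.3, 16.7], 0.94), ([665.1, 125.1, 20.3], 0.65)]
wrist pocket2 [([678.9, 38.3, 16.7], 0.94), ([665.1, 125.1, 20.3], 0.65)]
wrist sled_handle [([585.4, 118.1, 86.4], 0.66)]
wrist knob_grip []
wrist control_box []
wrist tray [([577.8, -270.4, -1.3], 0.7)]
wrist power_meter [([677.4, 36.3, 21.1], 0.43), ([414.1, -114.4, -0.7], 0.39), ([414.6, -248.7, -0.7], 0.2)]
wrist phone [([423.7, 56.6, -2.0], 0.58)]
wrist tape [([416.2, -115.4, -0.8], 0.93)]
wrist screwdriver []
2.1
```

The scene shows three dark blocks, at about (415,-247), (433,-369) and (425,214). The pink look-alikes are at (235,-250), (343,-553) and (580,-630). The sled stands about 0.1 m in, so not fully home. I'm moving the wrist camera over the jig and knob to measure them.

Emit:
send_rows --pt "0.04 0.012 -0.008 0 0 0 0" --pt "0.04 0.012 -0.008 0 0 0 0" --pt "0.04 0.012 -0.008 0 0 0 0" --pt "0.04 0.012 -0.008 0 0 0 0" --pt "0.04 0.012 -0.008 0 0 0 0" --pt "0 0 0 0 0 0 0" --pt "0 0 0 0 0 0 0"

```text
t: 2.8
tcp_pos: [559.9, 200.9, 260.6]
eef_rot: [-0.0, 0.706, 0.708, -0.0]
force: [-0.4, 0.6, -0.3]
gripper_width: 85.6
```

```bash
cat >> h.py <<'E'
def pose():
    s=r.sense(); q=s['eef_rot']; return np.array(s['tcp_pos']),Ro.from_quat([q[1],q[2],q[3],q[0]]).as_matrix()
def wcam():
    p,R=pose(); M=np.array(imaging.camera_params('wrist')['mount']); T=np.eye(4);T[:3,:3]=R;T[:3,3]=p
    W=np.linalg.inv(T@M); return W[:3,:3],W[:3,3]
def cam(c,rt=None):
    P=imaging.camera_params(c); K=np.array([[P['fx'],0,P['cx']],[0,P['fy'],P['cy']],[0,0,1]])
    if c=='wrist': R,t=wcam() if rt is None else rt
    else: R,t=np.array(P['R']),np.array(P['t'])
    return K,R,t
def px2z(c,uv,z,rt=None):
    K,R,t=cam(c,rt); uv=np.atleast_2d(uv).astype(float)
    d=(np.linalg.inv(K)@np.c_[uv,np.ones(len(uv))].T); d=(R.T@d).T; C=-R.T@t
    return C+d*((z-C[2])/d[:,2])[:,None]
def proj(c,X,rt=None):
    K,R,t=cam(c,rt); x=(np.atleast_2d(X)@R.T+t)@K.T; return x[:,:2]/x[:,2:]
E
python3 - <<'E'
from h import *
print(pose()[0])
save('wrist','b_wrist.png')
for l in ['block0','jig','pocket0','sled_handle','knob_grip','control_box','power_meter','phone']:
    print(l,[(np.round(d['xyz'],1).tolist(),round(d['conf'],2)) for d in finder.tip_of('wrist',l)])
E
```

```text
[559.90466438 200.90250066 260.62727316]
block0 [([423.5, 214.2, -5.2], 0.81)]
jig [([566.2, 111.4, 1.5], 0.6)]
pocket0 [([654.3, 217.0, 17.3], 0.97), ([666.2, 124.9, 16.2], 0.95), ([680.9, 33.6, 19.1], 0.57)]
sled_handle [([585.6, 120.1, 82.6], 0.63)]
knob_grip []
control_box [([582.9, 382.3, 0.4], 0.6)]
power_meter [([430.4, 392.7, 1.7], 0.67)]
phone [([426.0, 55.1, 2.2], 0.59)]
```

View pics/b_wrist.png

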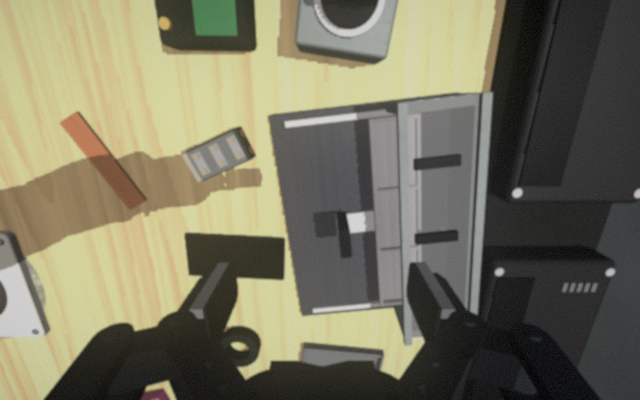

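```bash
python3 - <<'E'
from h import *
ang=lambda a,b:np.degrees(np.arctan2(*(b-a)[[1,0]]))
p=px2z('wrist',[(271,118),(302,315)],8);print('jig y dir',p,ang(p[1],p[0])-90)
p=px2z('wrist',[(400,102),(409,343)],89);print('roof front',p,ang(p[1],p[0])-90)
p=px2z('wrist',[(296,47),(383,61)],60);print('box near edge',p,ang(p[0],p[1]))
p=px2z('wrist',[(337,214),(346,257)],80);print('handle',p,ang(p[1],p[0])-90)
for c in ['scene','side','wrist']:
  for l,z in [('sled_handle',80),('tray',14),('block0',40),('control_box',60)]:
    for d in finder.masks_of(c,l)[:6]:
      m=d['mask'].astype(np.uint8); cs,_=cv2.findContours(m,0,2); k=max(cs,key=cv2.contourArea)
      q=px2z(c,k[:,0,:],z)[:,:2].astype(np.float32); b=cv2.minAreaRect(q); print(c,l,round(d['conf'],2),np.round(b[0]),np.round(b[1]),round(b[2],1),'px',k[:,0].mean(0).round())
E
```

```text
jig y dir [[495.17495247 259.09644691   8.        ]
 [528.34388388 -53.27009302   8.        ]] 6.061292433819389
roof front [[641.29131702 279.78942981  89.        ]
 [679.95715953 -32.55230757  89.        ]] 7.056936206159563
box near edge [[534.1212726  334.56128757  60.        ]
 [626.76880854 321.01265629  60.        ]] -8.319871296117268
handle [[579.19813745 153.22770597  80.        ]
 [591.37672632  95.30909684  80.        ]] 11.874635432435213
scene sled_handle 0.6 [617.  90.] [43. 85.] 62.2 px [419. 222.]
scene tray 0.57 [ 586. -269.] [288. 146.] 83.2 px [299. 272.]
scene block0 0.85 [ 448. -373.] [95. 50.] 16.9 px [243. 240.]
scene block0 0.76 [437. 202.] [82. 70.] 24.4 px [416. 174.]
scene block0 0.68 [ 254. -260.] [102.  52.] 15.8 px [258. 178.]
scene block0 0.66 [ 431. -251.] [ 45. 101.] 74.5 px [282. 221.]
scene block0 0.62 [ 590. -625.] [88. 43.] 27.1 px [165. 321.]
scene block0 0.6 [ 362. -550.] [63. 98.] 55.9 px [174. 239.]
scene control_box 0.67 [598. 361.] [131. 131.] 84.3 px [489. 191.]
side sled_handle 0.97 [608.  30.] [117. 278.] 7.0 px [375. 170.]
side tray 0.8
[... 153 characters left out ...]
 px [309. 161.]
side block0 0.73 [ 235. -278.] [89. 78.] 16.8 px [275. 252.]
side block0 0.71 [ 572. -643.] [100.  60.] 25.5 px [438. 335.]
side block0 0.56 [ 333. -527.] [13. 24.] 78.6 px [327. 314.]
side control_box 0.67 [585. 351.] [249.  99.] 75.1 px [343. 130.]
wrist sled_handle 0.6 [616. 142.] [ 75. 243.] 6.4 px [367. 219.]
wrist tray 0.67 [ 597. -134.] [ 50. 140.] 84.1 px [343. 357.]
wrist tray 0.56 [627. 114.] [ 90. 291.] 6.5 px [370. 216.]
wrist block0 0.79 [ 278. -188.] [23. 48.] 90.0 px [155. 393.]
wrist block0 0.6 [432. 217.] [86. 43.] 23.9 px [219. 154.]
wrist block0 0.37 [435. 359.] [107.  49.] 0.0 px [196.  35.]
wrist control_box 0.67 [585. 349.] [104.  58.] 0.0 px [347.  41.]
```

Emit:
send_rows --pt "0 0 0 0 0 -6.5 0.5" --pt "-0.03 0.006 0.035 0 0 0 0.5" --pt "-0.03 0.006 0.035 0 0 0 0.5" --pt "-0.0266 0.0063 0.035 0 0 0 0.5" --pt "0 0 0 0 0 0 0.5" --pt "0 0 0 0 0 0 0.5"

```text
t: 4.45
tcp_pos: [587.5, 115.5, 155.4]
eef_rot: [-0.001, 0.666, 0.746, -0.001]
force: [0.1, -0.7, -0.2]
gripper_width: 42.5
```

```bash
python3 - <<'E'
from h import *
print(pose()[0])
save('wrist','c_wrist.png')
for l in ['sled_handle','knob_grip','pocket0']:
    print(l,[(np.round(d['xyz'],1).tolist(),round(d['conf'],2)) for d in finder.tip_of('wrist',l)])
E
```

```text
[587.47687149 115.51541517 155.43710213]
sled_handle [([584.4, 115.9, 85.9], 0.95)]
knob_grip []
pocket0 [([677.3, 35.6, 16.5], 0.78), ([666.5, 125.4, 17.1], 0.66)]
```

View pics/c_wrist.png

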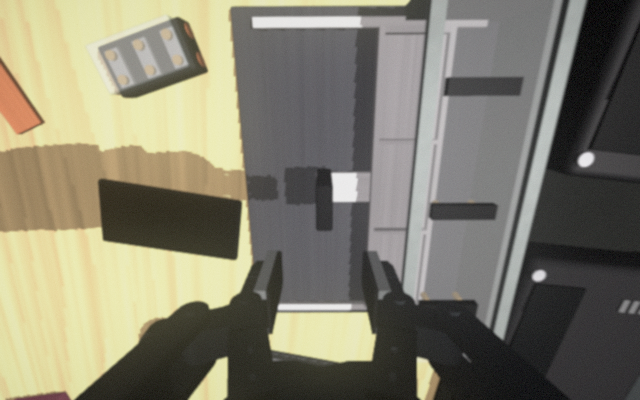

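Emit:
send_rows --pt "0.001 0 0.03 0 0 0 0.5" --pt "0 0 0.03 0 0 0 0.5" --pt "0 0 0.022 0 0 0 0.5" --pt "0 0 0 0 0 0 1" --pt "0 0 0 0 0 0 1" --pt "0 0 0 0 0 0 1" --pt "0 0 0 0 0 0 1" --newtons 40

```text
t: 5.35
tcp_pos: [589.3, 117.5, 76.3]
eef_rot: [0.001, 0.666, 0.746, 0.002]
force: [-0.5, -0.1, 0.4]
gripper_width: -0.3
```

```bash
python3 - <<'E'
from h import *
save('wrist','d_wrist.png');save('side','d_side.png');save('scene','d_scene.png')
im=cv2.imread('pics/d_side.png');a=cv2.resize(im[100:240,270:450],None,fx=4,fy=4)
cv2.imwrite('pics/d_s4.png',a)
im=cv2.imread('pics/d_scene.png');a=cv2.resize(im[130:290,340:520],None,fx=3.6,fy=3.6)
cv2.imwrite('pics/d_c4.png',a)
E
```

```text
(no output)
```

View pics/d_wrist.png

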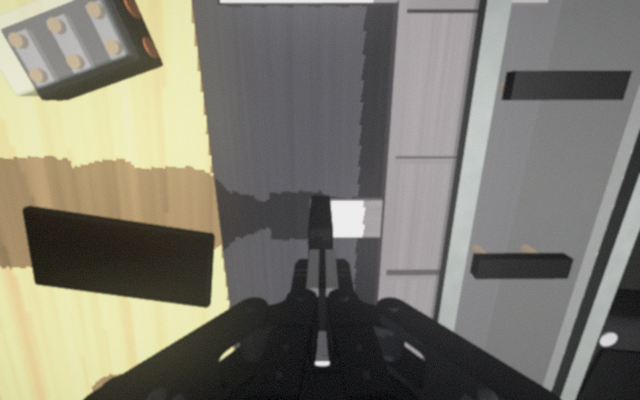

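View pics/d_s4.png

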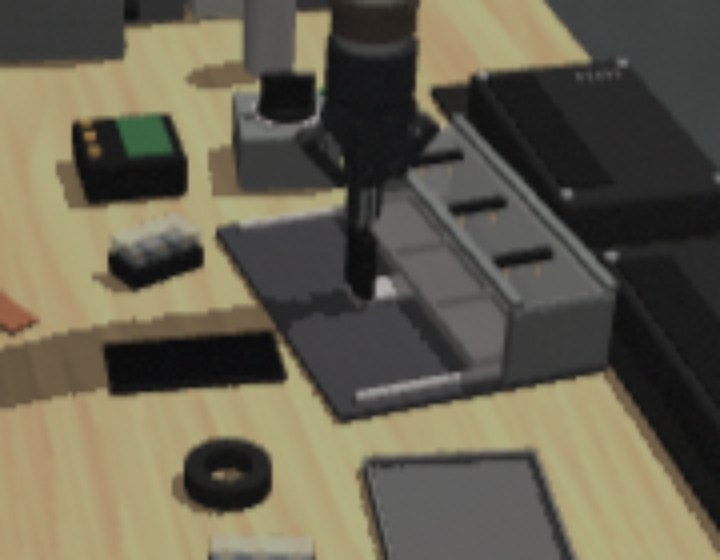

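View pics/d_c4.png

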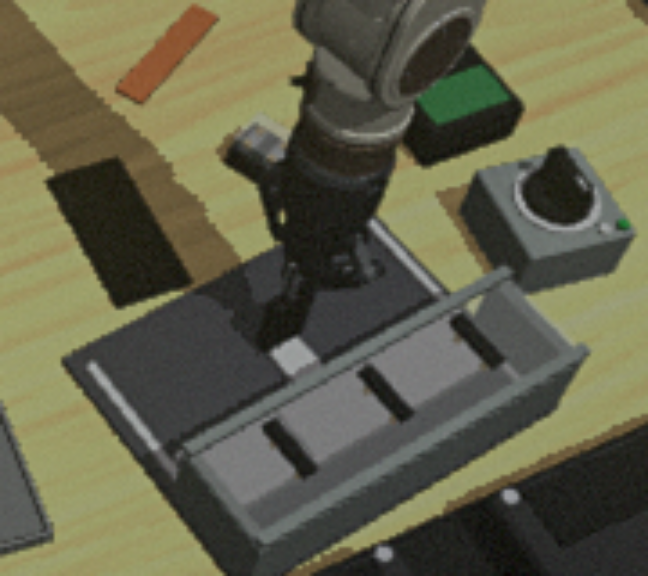

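```bash
python3 - <<'E'
from h import *
p,R=pose(); print(p)
for z in (0,3,22): print(z,proj('wrist',p+R@[0,0,z]))
for z in (18,80): print(px2z('wrist',[(310,195),(331,197),(310,248),(332,248),(340,200),(340,235)],z).round(1))
for l in ['sled_handle']:
  for c in ['wrist','side','scene']:
    print(l,[(np.round(d['xyz'],1).tolist(),round(d['conf'],2)) for d in finder.tip_of(c,l)])
im=cv2.imread('pics/d_wrist.png');a=cv2.resize(im[180:400,220:420],None,fx=3,fy=3);cv2.imwrite('pics/d_w4.png',a)
E
```

```text
[588.58614996 117.18388758  75.32925206]
0 [[319.82267067 255.44435835]]
3 [[319.85388419 252.86894195]]
22 [[320.03016596 238.32399655]]
[[579.3 133.9  18. ]
 [594.7 134.1  18. ]
 [583.6  90.8  18. ]
 [600.6  92.8  18. ]
 [601.6 132.6  18. ]
 [605.3 104.5  18. ]]
[[579.4 154.1  80. ]
 [590.3 154.2  80. ]
 [582.5 123.8  80. ]
 [594.4 125.1  80. ]
 [595.1 153.1  80. ]
 [597.7 133.4  80. ]]
sled_handle [([585.6, 118.2, 86.1], 0.89)]
sled_handle [([589.2, 116.1, 81.7], 0.74), ([416.6, -241.3, -2.8], 0.43)]
sled_handle [([589.4, 116.9, 80.9], 0.62)]
```

View pics/d_w4.png

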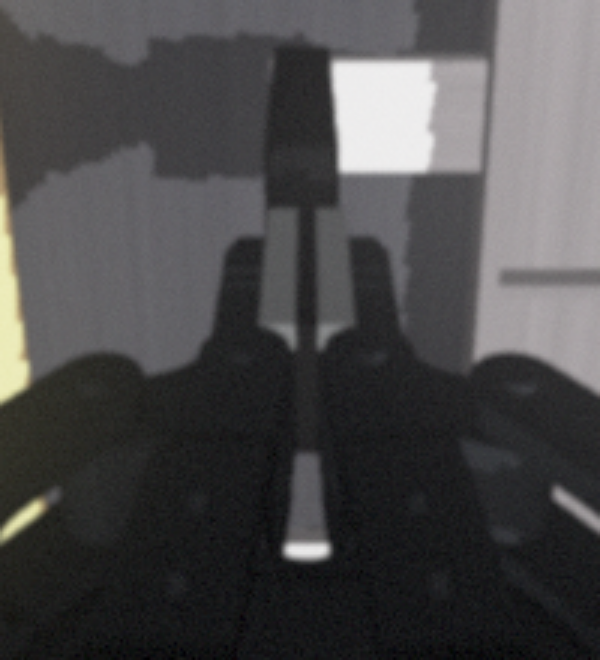

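```bash
python3 - <<'E'
from h import *
p,R=pose(); print(p,r.sense()['gripper_width'])
ex=np.array([.9936,.113,0]);ey=np.array([-.113,.9936,0]);h=np.array([588.3,116.8,0])
for z in (18,80):
  for y in (20,-20):
    print(z,y,[proj('wrist',h+ex*x+ey*y+[0,0,z])[0].round(0).tolist() for x in (-7,7)])
for y in (11,-11):
  print('pad tip',y,[proj('wrist',p+R@[y,g,22])[0].round(0).tolist() for g in(-7,0,7)],[proj('wrist',p+R@[y,g,-8])[0].round(0).tolist() for g in(-7,0,7)])
E
```

```text
[588.0047976  116.99529005  74.54784883] 0.11079901441060197
18 20 [[311.0, 193.0], [330.0, 193.0]]
18 -20 [[312.0, 242.0], [330.0, 242.0]]
80 20 [[307.0, 228.0], [333.0, 228.0]]
80 -20 [[308.0, 291.0], [332.0, 291.0]]
pad tip 11 [[309.0, 222.0], [320.0, 222.0], [331.0, 222.0]] [[307.0, 245.0], [320.0, 245.0], [333.0, 245.0]]
pad tip -11 [[309.0, 254.0], [320.0, 254.0], [331.0, 254.0]] [[307.0, 280.0], [320.0, 280.0], [332.0, 280.0]]
```

```bash
python3 - <<'E'
from h import *
print(r.nose_length,[a for a in dir(r) if a[0]!='_'])
p,R=pose()
for z in (-40,-30,-20,-10,0,10,22):
  print(z,[proj('wrist',p+R@[y,g,z])[0].round(0).tolist() for y in(11,-11) for g in(-7,0,7)])
E
```

```text
22.0 ['IKError', 'nose_length', 'sense']
-40 [[303.0, 279.0], [319.0, 279.0], [335.0, 279.0], [304.0, 320.0], [319.0, 320.0], [335.0, 320.0]]
-30 [[304.0, 267.0], [319.0, 267.0], [334.0, 267.0], [305.0, 306.0], [319.0, 306.0], [334.0, 306.0]]
-20 [[305.0, 256.0], [320.0, 256.0], [334.0, 256.0], [306.0, 293.0], [320.0, 293.0], [333.0, 293.0]]
-10 [[306.0, 246.0], [320.0, 246.0], [333.0, 246.0], [307.0, 282.0], [320.0, 282.0], [332.0, 282.0]]
0 [[307.0, 238.0], [320.0, 238.0], [332.0, 238.0], [308.0, 272.0], [320.0, 272.0], [332.0, 272.0]]
10 [[308.0, 230.0], [320.0, 230.0], [332.0, 230.0], [309.0, 263.0], [320.0, 263.0], [331.0, 263.0]]
22 [[309.0, 222.0], [320.0, 222.0], [331.0, 222.0], [309.0, 254.0], [320.0, 254.0], [331.0, 254.0]]
```

Emit:
send_rows --pt "0 0 -0.01 0 0 0 0.5" --pt "0 0 0 0 0 0 0.5" --pt "0 0 0 0 0 0 0.5" --pt "0 0 0.015 0 0 0 0.5" --pt "0 0 0.016 0 0 0 0.5" --pt "0 0 0 0 0 0 1" --pt "0 0 0 0 0 0 1" --pt "0 0 0 0 0 0 1" --pt "0 0 0 0 0 0 1" --newtons 40

```text
t: 6.55
tcp_pos: [587.8, 117.0, 53.2]
eef_rot: [-0.0, 0.666, 0.746, -0.0]
force: [0.1, -0.3, -5.2]
gripper_width: 12.8
```

```bash
python3 - <<'E'
from h import *
print(pose()[0],r.sense()['gripper_width'])
save('wrist','e_wrist.png');save('side','e_side.png')
im=cv2.imread('pics/e_side.png');a=cv2.resize(im[60:240,290:450],None,fx=3.3,fy=3.3)
cv2.imwrite('pics/e_s4.png',a)
E
```

```text
[587.84594048 116.97151372  53.24077172] 12.814798331983877
```

View pics/e_wrist.png

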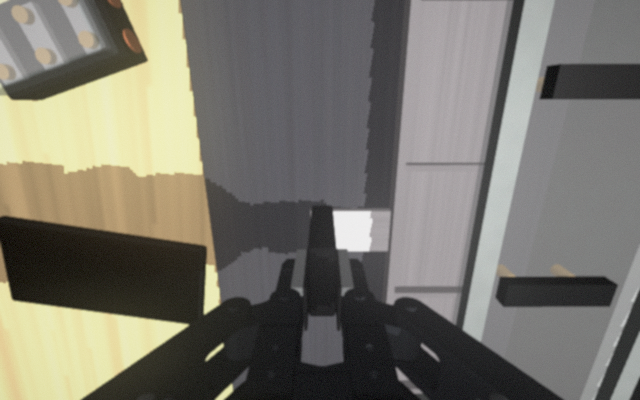

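View pics/e_s4.png

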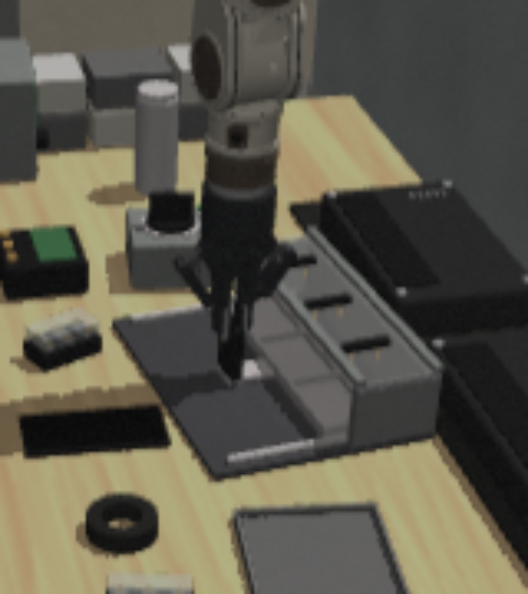

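Emit:
send_rows --pt "0 0.008 0 0 0 0 1" --pt "0 0.008 0 0 0 0 1" --pt "0 0.006 0 0 0 0 1" --pt "0 0 0 0 0 0 1" --pt "0 0 0 0 0 0 1"

```text
t: 7.15
tcp_pos: [611.0, 119.7, 53.2]
eef_rot: [0.001, 0.666, 0.746, 0.001]
force: [1.4, -0.4, -5.2]
gripper_width: 12.9
```

Emit:
send_rows --pt "0 0.004 0 0 0 0 1" --pt "0 0.003 0 0 0 0 1" --pt "0 0 0 0 0 0 1" --pt "0 0 0 0 0 0 1"

```text
t: 7.55
tcp_pos: [617.0, 120.4, 53.3]
eef_rot: [0.0, 0.666, 0.746, 0.0]
force: [0.4, -0.3, -3.3]
gripper_width: 12.9
```

```bash
python3 - <<'E'
from h import *
s=r.sense();print(s['tcp_pos'],s['force'],s['gripper_width'])
save('wrist','f_wrist.png')
E
```

```text
[617.00268435 120.38783044  53.26985059] [ 0.42282002 -0.29119317 -3.32318544] 12.942815618472741
```

View pics/f_wrist.png

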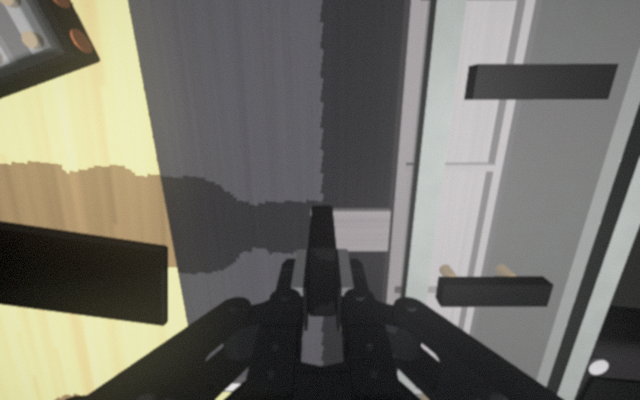

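Not home yet; continuing in small steps while I watch the force.

Emit:
send_rows --pt "0 0.003 0 0 0 0 1" --pt "0 0 0 0 0 0 1" --pt "0 0 0 0 0 0 1"

```text
t: 7.9
tcp_pos: [619.6, 120.7, 53.3]
eef_rot: [-0.0, 0.666, 0.746, -0.0]
force: [-1.1, 0.1, -1.8]
gripper_width: 12.9
```

Emit:
send_rows --pt "0 0.003 0 0 0 0 1" --pt "0 0 0 0 0 0 1" --pt "0 0 0 0 0 0 1"

```text
t: 8.2
tcp_pos: [619.6, 120.7, 53.2]
eef_rot: [-0.002, 0.666, 0.746, -0.002]
force: [-8.6, -1.3, 4.0]
gripper_width: 12.9
```

Emit:
send_rows --pt "0 0.003 0 0 0 0 1" --pt "0 0 0 0 0 0 1" --pt "0 0 0 0 0 0 1"

```text
t: 8.5
tcp_pos: [619.5, 120.7, 53.2]
eef_rot: [-0.004, 0.666, 0.746, -0.004]
force: [-16.2, -2.4, 9.1]
gripper_width: 12.6
```

```bash
python3 - <<'E'
from h import *
s=r.sense();print(s['tcp_pos'],s['force'],s['gripper_width'])
save('side','g_side.png');save('scene','g_scene.png')
im=cv2.imread('pics/g_side.png');a=cv2.resize(im[100:240,290:450],None,fx=4,fy=4)
cv2.imwrite('pics/g_s4.png',a)
for c in ['side','scene','wrist']:
  for l in ['pocket0','sled_handle','jig']:
    print(c,l,[(np.round(d['xyz'],1).tolist(),round(d['conf'],2)) for d in finder.tip_of(c,l)])
E
```

```text
[619.5192955  120.673308    53.21343285] [-16.17833744  -2.42932112   9.06326187] 12.64154199495503
side pocket0 [([687.4, 221.5, 20.0], 0.79), ([712.7, 32.8, 17.6], 0.73), ([696.9, 130.0, 17.5], 0.58), ([429.8, -371.7, 2.3], 0.35)]
side sled_handle [([617.9, 122.9, 80.2], 0.68), ([710.8, 34.3, 18.6], 0.22)]
side jig [([567.0, 111.2, 2.4], 0.72), ([420.4, -112.5, 2.3], 0.35)]
scene pocket0 []
scene sled_handle []
scene jig [([565.9, 112.2, 1.2], 0.65)]
wrist pocket0 []
wrist sled_handle [([614.2, 122.6, 84.8], 0.87)]
wrist jig [([569.6, 109.1, 1.0], 0.86)]
```

View pics/g_s4.png

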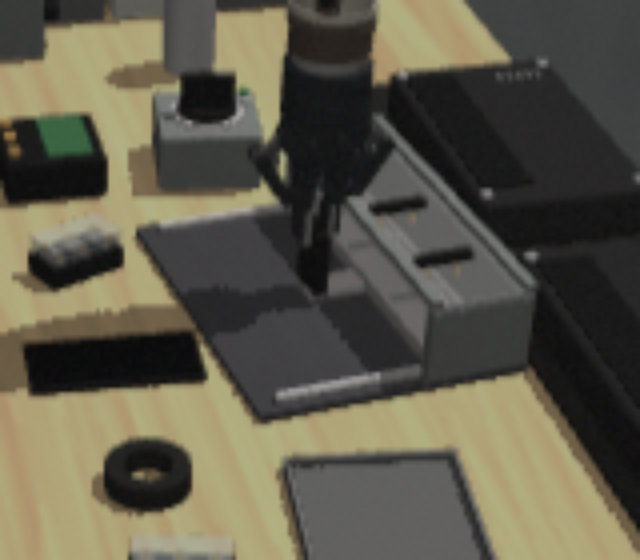

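Emit:
send_rows --pt "0 -0.006 0 0 0 0 1" --pt "0 0 0 0 0 0 0.68" --pt "0 0 0 0 0 0 0.68" --pt "0 0 -0.025 0 0 0 0.68" --pt "0 0 -0.025 0 0 0 1" --pt "0 -0.03 0 0 0 0 1" --pt "0 0 0.022 0 0 0 1" --pt "0 0 0.022 0 0 0 1" --pt "0 0 0 0 0 0 1" --pt "0 0 0 0 0 0 1"

```text
t: 10.05
tcp_pos: [590.4, 117.3, 59.6]
eef_rot: [0.0, 0.666, 0.746, 0.0]
force: [0.4, 0.7, 1.0]
gripper_width: -0.1
```

Emit:
send_rows --pt "0 0.006 0 0 0 0 1" --pt "0 0.003 0 0 0 0 1" --pt "0 0 0 0 0 0 1" --pt "0 0.003 0 0 0 0 1" --pt "0 0 0 0 0 0 1" --pt "0 0 0 0 0 0 1"

```text
t: 10.65
tcp_pos: [600.3, 118.5, 60.0]
eef_rot: [-0.001, 0.666, 0.746, -0.001]
force: [-5.6, -1.3, 6.9]
gripper_width: -0.1
```

Emit:
send_rows --pt "0 0.004 0 0 0 0 1" --pt "0 0 0 0 0 0 1" --pt "0 0 0 0 0 0 1"

```text
t: 10.95
tcp_pos: [600.6, 118.5, 60.0]
eef_rot: [-0.003, 0.666, 0.746, -0.004]
force: [-15.0, -2.3, 13.0]
gripper_width: -0.2
```

```bash
python3 - <<'E'
from h import *
s=r.sense();print(s['tcp_pos'],s['force'],s['gripper_width'])
for c in ['side','scene','wrist']:
  save(c,'h_%s.png'%c)
  for l in ['pocket0','sled_handle']:
    print(c,l,[(np.round(d['xyz'],1).tolist(),round(d['conf'],2)) for d in finder.tip_of(c,l)])
im=cv2.imread('pics/h_side.png');a=cv2.resize(im[100:240,290:450],None,fx=4,fy=4)
cv2.imwrite('pics/h_s4.png',a)
E
```

```text
[600.55203327 118.49585095  59.95064895] [-15.04215642  -2.30802602  12.95170069] -0.17083510363933763
side pocket0 [([696.8, 129.2, 18.5], 0.83), ([686.0, 221.9, 19.5], 0.83), ([712.6, 34.9, 16.1], 0.63)]
side sled_handle [([521.9, -512.3, 0.7], 0.6), ([619.0, 121.7, 80.7], 0.56), ([686.8, 219.5, 19.0], 0.43)]
scene pocket0 [([420.5, -114.2, -1.7], 0.48)]
scene sled_handle [([620.1, 121.8, 83.0], 0.78)]
wrist pocket0 []
wrist sled_handle [([617.6, 121.7, 86.0], 0.79)]
```

View pics/h_s4.png

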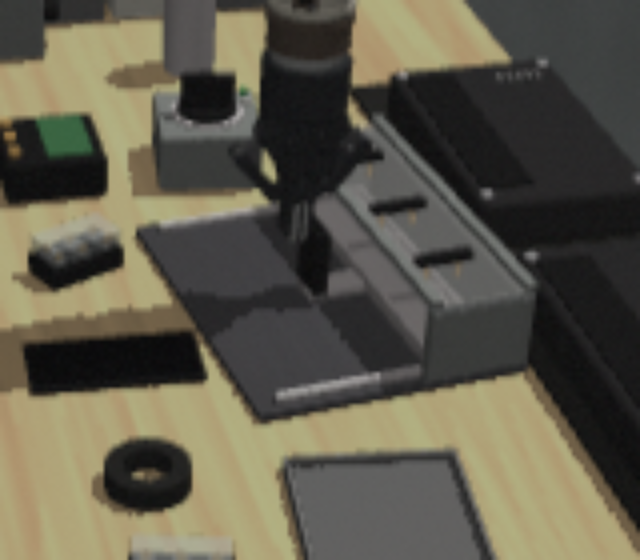

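View pics/h_wrist.png

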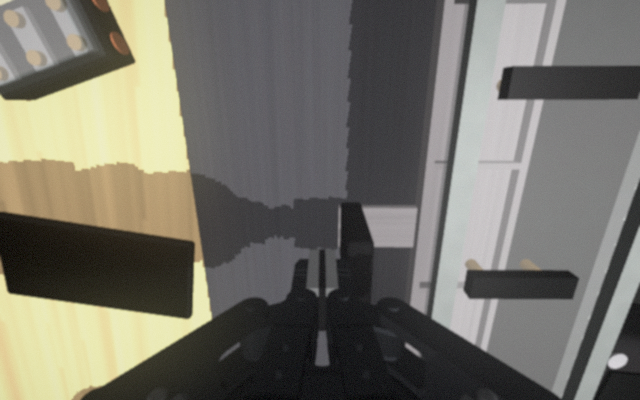

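Emit:
send_rows --pt "0 -0.02 0 0 0 0 1" --pt "0 0 -0.04 0 0 0 1" --pt "0 0 -0.045 0 0 0 0.5" --pt "0.04 0 -0.04 0 0 0 0.5" --pt "0.05 0 0 0 0 0 0.5" --pt "0.05 0 0 0 0 0 0.5" --pt "0.04 0 0 0 0 0 0.5" --pt "0 0 0 0 0 0 0.5" --pt "0 0 0 0 0 0 0.5"

```text
t: 12.3
tcp_pos: [565.9, 292.1, 179.4]
eef_rot: [0.0, 0.665, 0.747, -0.0]
force: [-0.2, -1.8, 0.1]
gripper_width: 42.7
```

```bash
python3 - <<'E'
from h import *
s=r.sense();print(s['tcp_pos'],s['force'],s['gripper_width'],s['joints'])
for c in ['wrist','side','scene']:
  save(c,'i_%s.png'%c)
  for l in ['knob_grip','control_box']:
    print(c,l,[(np.round(d['xyz'],1).tolist(),round(d['conf'],2)) for d in finder.tip_of(c,l)])
E
```

```text
[565.86406958 292.1011115  179.37760869] [-0.19048153 -1.77115562  0.05080406] 42.66059143660249 [ 4.76799354e-01  5.35423353e-01  3.33689374e-01  1.36892077e+00
 -5.54357081e-04  1.93182692e+00]
wrist knob_grip [([583.7, 377.8, 91.5], 0.95)]
wrist control_box [([588.1, 382.1, -1.2], 0.82), ([568.4, 112.3, 2.3], 0.49)]
side knob_grip [([587.8, 377.1, 89.0], 0.66)]
side control_box [([585.2, 382.7, -2.2], 0.91)]
scene knob_grip [([589.1, 381.1, 89.8], 0.77)]
scene control_box [([585.1, 378.7, -2.6], 0.7), ([566.2, 113.6, 3.5], 0.64), ([415.9, -247.3, -2.7], 0.2)]
```

View pics/i_wrist.png

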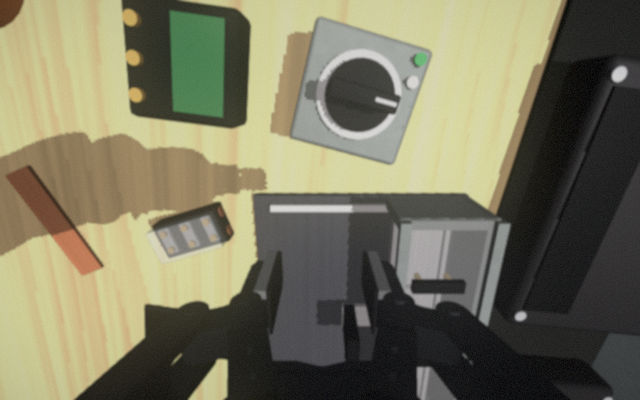

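```bash
python3 - <<'E'
from h import *
q=[(320,17),(431,50),(397,163),(290,135)]
p=px2z('wrist',q,60)[:,:2]; print(p.round(1),p.mean(0))
for i in range(4):
    d=p[(i+1)%4]-p[i]; print(np.linalg.norm(d),np.degrees(np.arctan2(d[1],d[0])))
# bar
print(px2z('wrist',[(385,93),(393,108),(372,90)],102).round(1))
im=cv2.imread('pics/i_wrist.png');cv2.imwrite('pics/i_w4.png',cv2.resize(im[0:180,270:450],None,fx=3.3,fy=3.3))
E
```

```text
[[549.9 434. ]
 [642.2 420.8]
 [632.7 326.1]
 [533.5 340.3]] [589.57748804 380.30156915]
93.1755545132792 -8.114251994362304
95.19019286781507 -95.69154068592532
100.23179390575048 171.8729078240833
95.13098739489844 80.05908360371654
[[602.7 382.8 102. ]
 [610.4 373.3 102. ]
 [593.1 383.7 102. ]]
```

View pics/i_w4.png

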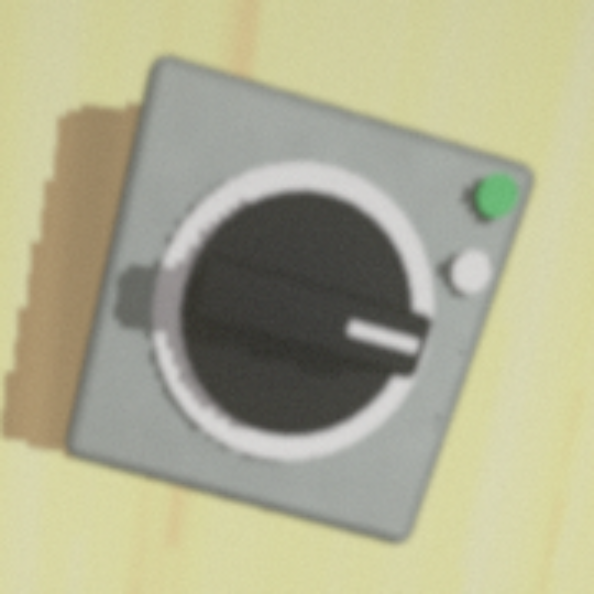

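```bash
python3 - <<'E'
from h import *
p,R=pose(); print(p)
for c in ['side','scene']:
  print(c,[proj(c,p+R@[0,g,z])[0].round(1).tolist() for g in (-21,21) for z in(-50,-10,16)])
im=cv2.imread('pics/i_side.png');a=cv2.resize(im[60:160,290:400],None,fx=5,fy=5)
im=cv2.imread('pics/i_scene.png');b=cv2.resize(im[110:210,410:520],None,fx=5,fy=5)
cv2.imwrite('pics/i_ss.png',cv2.resize(np.hstack([a,b]),None,fx=.72,fy=.72))
im=cv2.imread('pics/h_wrist.png');cv2.imwrite('pics/h_w4.png',cv2.resize(im[200:400,220:420],None,fx=3,fy=3))
E
```

```text
[566.35804797 290.15638467 179.68696988]
side [[337.1, 97.6], [336.9, 108.0], [336.7, 114.6], [348.2, 96.2], [347.8, 106.5], [347.5, 113.0]]
scene [[476.5, 146.9], [472.4, 156.7], [469.8, 162.9], [487.3, 156.9], [482.8, 166.6], [480.1, 172.6]]
```

View pics/i_ss.png

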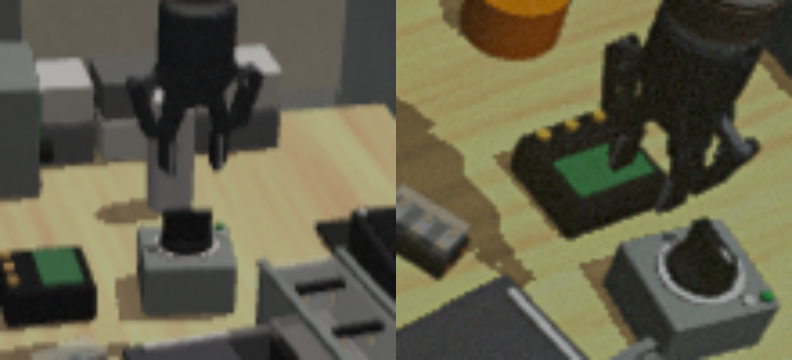

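View pics/h_w4.png

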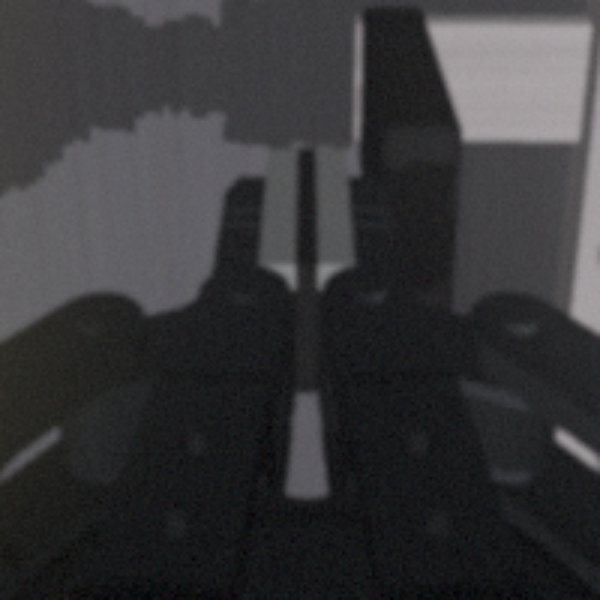

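Emit:
send_rows --pt "0.03 0.01 0 0 0 0 0.5" --pt "0.03 0.01 0 0 0 0 0.5" --pt "0.0268 0.0101 0 0 0 0 0.5" --pt "0 0 0 0 0 -8.39 0.5" --pt "0 0 0 0 0 -8.39 0.5" --pt "0 0 0 0 0 -8.39 0.5" --pt "0 0 0 0 0 -8.39 0.5" --pt "0 0 0 0 0 -8.39 0.5"

```text
t: 13.55
tcp_pos: [586.3, 380.4, 179.5]
eef_rot: [-0.0, 0.352, 0.936, -0.0]
force: [-0.0, -0.6, -0.5]
gripper_width: 42.5
```

Emit:
send_rows --pt "0 0 0.01 0 0 -8.39 0.5" --pt "0 0 0.01 0 0 -8.39 0.5" --pt "0 0 0.01 0 0 -8.39 0.5" --pt "0 0 0.01 0 0 -8.39 0.5" --pt "0 0 0 0 0 0 0.5" --pt "0 0 0 0 0 0 0.5"

```text
t: 14.15
tcp_pos: [586.1, 380.4, 139.5]
eef_rot: [-0.0, 0.071, 0.997, -0.0]
force: [1.3, -0.1, -0.9]
gripper_width: 42.9
```

```bash
cat >> h.py <<'E'
def st():
    s=r.sense(); p,R=pose()
    print('t',round(s['t'],2),'tcp',p.round(1),'yaw(tool y)',round(np.degrees(np.arctan2(R[1,1],R[0,1])),1),'F',np.round(s['force'],1),'w',round(s['gripper_width'],1),'j6',round(s['joints'][5],2))
E
python3 - <<'E'
from h import *
st()
p,R=pose()
print(proj('wrist',[586.5,379.9,102]))
save('wrist','j_w.png');save('side','j_side.png')
im=cv2.imread('pics/j_side.png');a=cv2.resize(im[70:160,290:400],None,fx=6,fy=6)
cv2.imwrite('pics/j_s4.png',a)
E
```

```text
t 14.15 tcp [586.1 380.4 139.5] yaw(tool y) 81.8 F [ 1.3 -0.1 -0.9] w 42.9 j6 0.72
[[320.71586786 227.37411467]]
```

View pics/j_w.png

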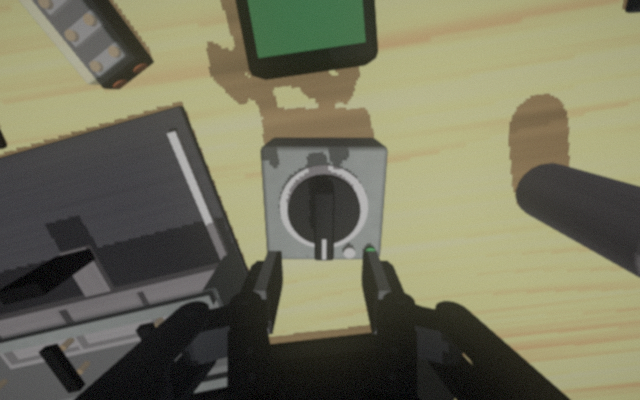

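View pics/j_s4.png

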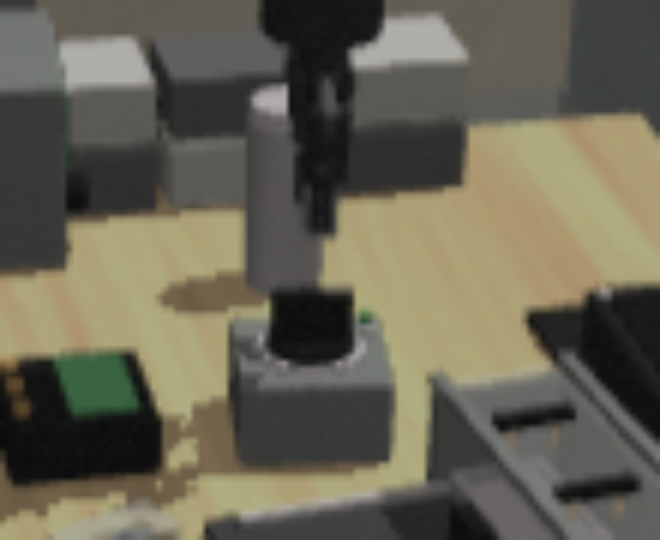

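Emit:
send_rows --pt "0 0 0.03 0 0 0 0.5" --pt "0 0 0.025 0 0 0 0.5" --pt "0 0 0.015 0 0 0 0.5" --pt "0 0 0 0 0 0 0.5" --pt "0 0 0 0 0 0 1" --pt "0 0 0 0 0 0 1" --pt "0 0 0 0 0 0 1" --pt "0 0 0 0 0 0 1" --newtons 50

```text
t: 15.05
tcp_pos: [587.3, 381.5, 71.7]
eef_rot: [0.002, 0.07, 0.998, 0.001]
force: [0.3, 1.1, 4.0]
gripper_width: 12.8
```

```bash
python3 - <<'E'
from h import *
st()
save('wrist','k_w.png')
E
```

```text
t 15.05 tcp [587.3 381.5  71.7] yaw(tool y) 82.0 F [0.3 1.1 4. ] w 12.8 j6 0.72
```

View pics/k_w.png

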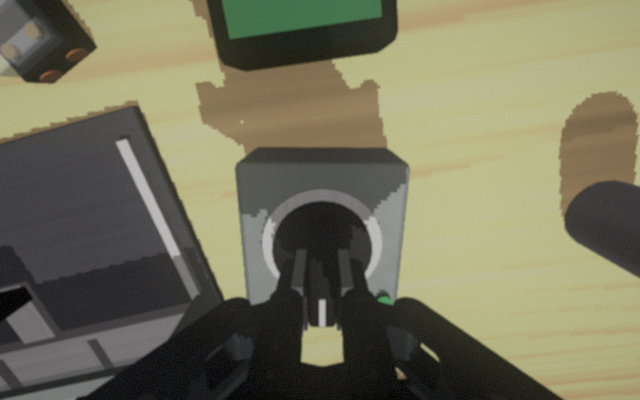

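Gripped. Turning clockwise.

Emit:
send_rows --pt "0 0 0 0 0 7 1" --pt "0 0 0 0 0 8 1" --pt "0 0 0 0 0 8 1" --pt "0 0 0 0 0 8 1" --pt "0 0 0 0 0 8 1" --pt "0 0 0 0 0 8 1" --pt "0 0 0 0 0 8 1" --pt "0 0 0 0 0 8 1" --pt "0 0 0 0 0 0 1"

```text
t: 16.0
tcp_pos: [586.8, 381.0, 71.7]
eef_rot: [0.001, 0.581, 0.814, 0.001]
force: [0.0, -1.0, 7.6]
gripper_width: 12.8
```

```bash
python3 - <<'E'
from h import *
st(); print(r.sense()['moment'])
save('wrist','l_w.png')
E
```

```text
t 16.0 tcp [586.8 381.   71.7] yaw(tool y) 18.9 F [ 0.  -1.   7.6] w 12.8 j6 1.82
[-0.24002178  0.28014766  0.07888703]
```

View pics/l_w.png

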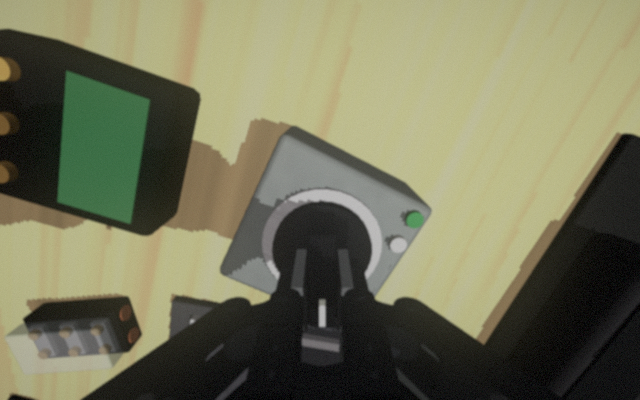

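Emit:
send_rows --pt "0 0 0 0 0 4 1" --pt "0 0 0 0 0 3 1" --pt "0 0 0 0 0 0 1" --pt "0 0 0 0 0 0 1"

```text
t: 16.45
tcp_pos: [586.8, 381.0, 71.8]
eef_rot: [0.001, 0.629, 0.777, 0.001]
force: [-1.2, -0.4, 7.6]
gripper_width: 13.1
```

```bash
python3 - <<'E'
from h import *
st(); print(r.sense()['moment'])
E
```

```text
t 16.45 tcp [586.8 381.   71.8] yaw(tool y) 12.1 F [-1.2 -0.4  7.6] w 13.1 j6 1.94
[-0.24932569  0.29051228  0.26562451]
```

Emit:
send_rows --pt "0 0 0 0 0 3 1" --pt "0 0 0 0 0 0 1" --pt "0 0 0 0 0 0 1"

```text
t: 16.75
tcp_pos: [586.7, 381.0, 71.7]
eef_rot: [0.001, 0.648, 0.761, 0.001]
force: [-1.0, -1.1, 6.3]
gripper_width: 13.1
```

```bash
python3 - <<'E'
from h import *
st(); print(r.sense()['moment'])
save('wrist','m_w.png')
im=cv2.imread('pics/m_w.png');cv2.imwrite('pics/m_w4.png',cv2.resize(im[110:380,200:450],None,fx=2.2,fy=2.2))
E
```

```text
t 16.75 tcp [586.7 381.   71.7] yaw(tool y) 9.2 F [-1.  -1.1  6.3] w 13.1 j6 1.99
[-0.31713949  0.21941818  0.89940188]
```

View pics/m_w4.png

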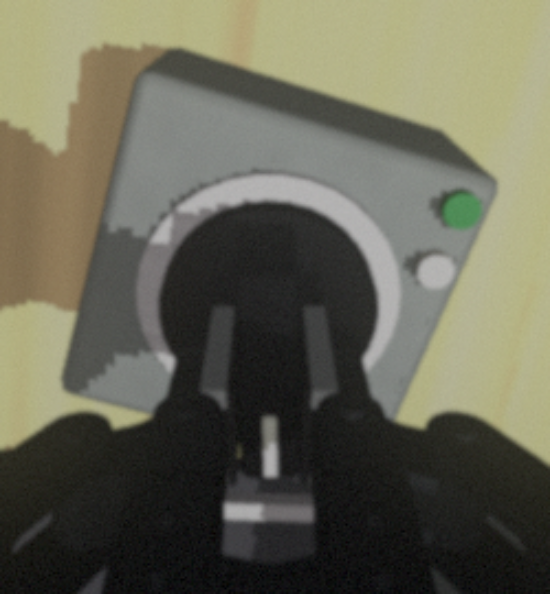

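Emit:
send_rows --pt "0 0 0 0 0 0 0" --pt "0 0 0 0 0 0 0" --pt "0 0 0 0 0 0 0" --pt "0 0 0 0 0 0 0" --pt "0 0 -0.04 0 0 0 0" --pt "0 0 -0.04 0 0 2.4 0" --pt "0 0 0 0 0 0 0.5" --pt "0 0 0 0 0 0 0.5"

```text
t: 17.6
tcp_pos: [586.9, 380.9, 151.1]
eef_rot: [0.001, 0.665, 0.747, 0.001]
force: [-0.3, 0.6, -0.6]
gripper_width: 58.8
```

```bash
python3 - <<'E'
from h import *
st(); print(r.sense()['moment'])
save('wrist','n_w.png')
for l in ['sled_handle','knob_grip']:
    print(l,[(np.round(d['xyz'],1).tolist(),round(d['conf'],2)) for d in finder.tip_of('wrist',l)])
E
```

```text
t 17.6 tcp [586.9 380.9 151.1] yaw(tool y) 6.6 F [-0.3  0.6 -0.6] w 58.8 j6 2.03
[0.02781291 0.03108178 0.01916801]
sled_handle []
knob_grip [([585.7, 379.6, 89.7], 0.71)]
```

View pics/n_w.png

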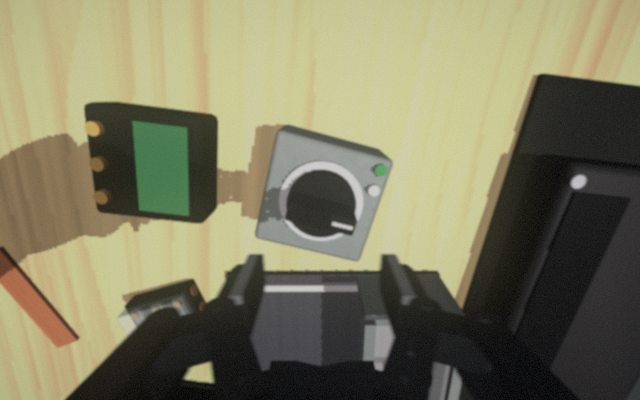

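Emit:
send_rows --pt "-0.045 0.001 0 0 0 0 0.68" --pt "-0.045 0.001 0 0 0 0 0.68" --pt "-0.045 0.001 0 0 0 0 0.68" --pt "-0.045 0 0 0 0 0 0.68" --pt "-0.045 0 0 0 0 0 0.68" --pt "-0.037 0 0 0 0 0 0.68" --pt "0 0 0.03 0 0 0 0.68" --pt "0 0 0 0 0 0 0.68"

```text
t: 18.55
tcp_pos: [615.6, 118.4, 114.3]
eef_rot: [-0.003, 0.666, 0.746, -0.004]
force: [-0.6, -0.3, -0.8]
gripper_width: 27.3
```

```bash
python3 - <<'E'
from h import *
st()
save('wrist','o_w.png')
for l in ['sled_handle']:
    print(l,[(np.round(d['xyz'],1).tolist(),round(d['conf'],2)) for d in finder.tip_of('wrist',l)])
E
```

```text
t 18.55 tcp [615.6 118.4 114.3] yaw(tool y) 6.5 F [-0.6 -0.3 -0.8] w 27.3 j6 1.65
sled_handle [([617.0, 121.1, 87.3], 0.76)]
```

View pics/o_w.png

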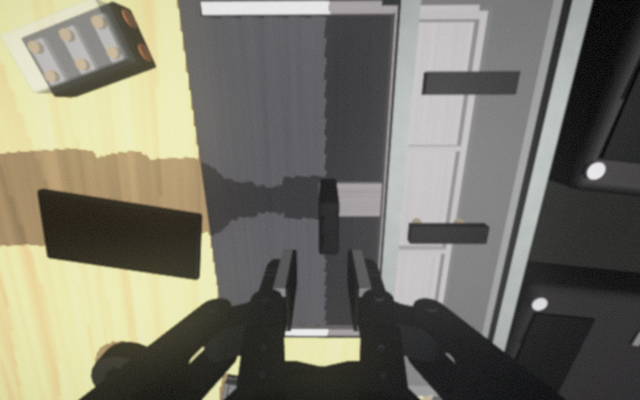

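Emit:
send_rows --pt "0.002 0.004 0.01 0 0 0 0.68" --pt "0 0 0.025 0 0 0 0.68" --pt "0 0 0.025 0 0 0 0.68" --pt "0 0 0 0 0 0 0.68" --pt "0 0 0 0 0 0 1" --pt "0 0 0 0 0 0 1" --pt "0 0 0 0 0 0 1" --newtons 50

```text
t: 19.35
tcp_pos: [619.1, 123.8, 58.7]
eef_rot: [-0.003, 0.665, 0.747, -0.003]
force: [-6.3, 0.5, -4.8]
gripper_width: 12.3
```

Emit:
send_rows --pt "0 -0.01 0 0 0 0 1" --pt "0 -0.025 0 0 0 0 1" --pt "0 -0.025 0 0 0 0 1" --pt "0 -0.025 0 0 0 0 1" --pt "0 -0.025 0 0 0 0 1" --pt "0 -0.013 0 0 0 0 1" --pt "0 0 0 0 0 0 1" --pt "0 0 0 0 0 0 1"

```text
t: 20.15
tcp_pos: [499.4, 109.9, 58.8]
eef_rot: [-0.002, 0.665, 0.747, -0.001]
force: [-1.3, 4.5, -15.0]
gripper_width: 12.4
```

Emit:
send_rows --pt "0 -0.005 0 0 0 0 1" --pt "0 0 0 0 0 0 1" --pt "0 0 0 0 0 0 1"

```text
t: 20.45
tcp_pos: [495.6, 109.5, 58.8]
eef_rot: [-0.001, 0.665, 0.747, 0.0]
force: [-0.3, 4.6, -16.5]
gripper_width: 12.3
```

Emit:
send_rows --pt "0 -0.006 0 0 0 0 1" --pt "0 0 0 0 0 0 1" --pt "0 0 0 0 0 0 1"

```text
t: 20.75
tcp_pos: [490.1, 108.8, 58.8]
eef_rot: [-0.001, 0.665, 0.747, 0.0]
force: [-0.2, 5.4, -19.3]
gripper_width: 12.3
```

Emit:
send_rows --pt "0 -0.005 0 0 0 0 1" --pt "0 0 0 0 0 0 1" --pt "0 0 0 0 0 0 1"

```text
t: 21.05
tcp_pos: [490.0, 108.8, 58.8]
eef_rot: [0.002, 0.665, 0.747, 0.004]
force: [12.9, 7.2, -30.4]
gripper_width: 12.0
```

Emit:
send_rows --pt "0 0.005 0 0 0 0 1" --pt "0 0 0 0 0 0 0.3" --pt "0 0 0 0 0 0 0.3" --pt "0 0 -0.04 0 0 0 0" --pt "0 0 -0.045 0 0 0 0" --pt "0 0.02 -0.045 0 0 0 0" --pt "0 0.02 -0.02 0 0 0 0" --pt "0 0 0 0 0 0 0" --pt "0 0 0 0 0 0 0"

```text
t: 21.95
tcp_pos: [530.7, 112.1, 211.4]
eef_rot: [0.002, 0.665, 0.746, 0.001]
force: [0.6, -0.3, 0.6]
gripper_width: 84.9
```

```bash
python3 - <<'E'
from h import *
st()
for c in ['wrist','side','scene']:
  save(c,'p_%s.png'%c)
  for l in ['sled_handle','pocket0','block0','jig']:
    print(c,l,[(np.round(d['xyz'],1).tolist(),round(d['conf'],2)) for d in finder.tip_of(c,l)])
E
```

```text
t 21.95 tcp [530.7 112.1 211.4] yaw(tool y) 6.6 F [ 0.6 -0.3  0.6] w 84.9 j6 1.66
wrist sled_handle [([489.3, 105.4, 82.3], 0.76)]
wrist pocket0 [([556.9, 203.4, 16.6], 0.81), ([570.6, 111.1, 20.3], 0.65), ([582.9, 25.8, 17.9], 0.61)]
wrist block0 [([425.3, 216.4, -3.8], 0.83), ([417.5, -113.4, 0.4], 0.71)]
wrist jig [([565.6, 110.2, -1.3], 0.65)]
side sled_handle [([488.6, 106.0, 77.1], 0.59), ([558.2, 205.8, 20.0], 0.44), ([427.2, 394.3, -1.5], 0.28)]
side pocket0 [([558.7, 207.6, 19.5], 0.89), ([569.5, 112.2, 17.8], 0.65), ([585.2, 19.4, 19.6], 0.61), ([432.6, -372.1, -0.3], 0.4)]
side block0 [([232.2, -252.9, -3.0], 0.97), ([429.3, -372.4, 1.6], 0.88), ([574.2, -629.5, -0.7], 0.78), ([417.1, -242.2, -1.0], 0.58), ([427.6, 215.6, -3.0], 0.54), ([431.9, 391.8, -4.1], 0.32)]
side jig [([568.0, 108.7, 0.8], 0.66)]
scene sled_handle [([493.5, 100.3, 81.1], 0.69)]
scene pocket0 [([571.4, 117.1, 15.1], 0.97), ([556.4, 202.1, 17.8], 0.85), ([578.7, 21.8, 13.9], 0.59)]
scene block0 [([433.4, -368.3, 0.8], 0.91), ([235.5, -254.5, -1.5], 0.91), ([580.0, -628.8, -2.2], 0.81), ([421.9, 211.4, 0.4], 0.67), ([587.7, 379.9, -1.5], 0.42)]
scene jig [([565.0, 110.1, 0.5], 0.71)]
```

View pics/p_wrist.png

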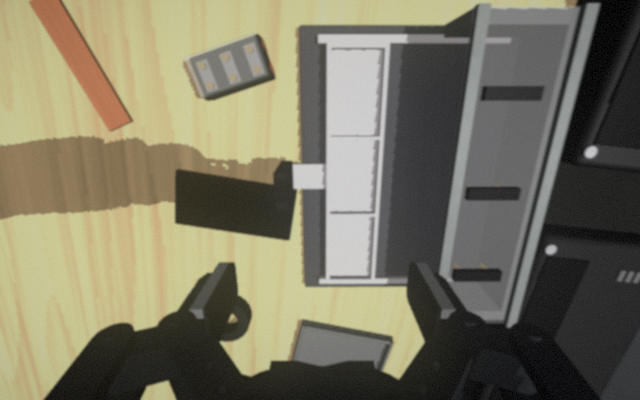

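```bash
python3 - <<'E'
from h import *
im=cv2.imread('pics/p_wrist.png');cv2.imwrite('pics/p_w4.png',cv2.resize(im[25:295,280:420],None,fx=2.2*1,fy=2.2))
P=np.array([[569.7,111.5],[569,113]])
pk=np.array([[556.9,203.4],[570.6,111.1],[582.9,25.8],[558.7,207.6],[569.5,112.2],[585.2,19.4],[571.4,117.1],[556.4,202.1],[578.7,21.8]])
a=np.radians(6.6);ex=np.array([np.cos(a),np.sin(a)]);ey=np.array([-ex[1],ex[0]])
for n,i,k in [('p+',[0,3,7],1),('p0',[1,4,6],0),('p-',[2,5,8],-1)]:
  m=pk[i].mean(0); print(n,m.round(1),'-> centre',(m-k*92*ey).round(1))
E
```

```text
p+ [557.3 204.4] -> centre [567.9 113. ]
p0 [570.5 113.5] -> centre [570.5 113.5]
p- [582.3  22.3] -> centre [571.7 113.7]
```

View pics/p_w4.png

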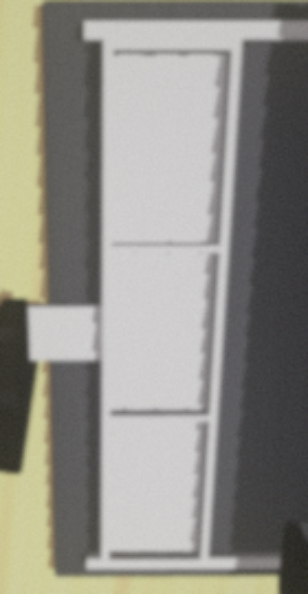

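```bash
python3 - <<'E'
from h import *
q=[(326.4,43),(390,43),(374.8,278),(326.2,278)]
p=px2z('wrist',q,26)[:,:2]; print(p.round(1),p.mean(0).round(1))
for i in range(4):
    d=p[(i+1)%4]-p[i]; print(np.linalg.norm(d).round(1),np.degrees(np.arctan2(d[1],d[0])).round(1))
# inner corners: separators at wall top
q=[(280+112/2.2,25+243/2.2),(280+218/2.2,25+247/2.2),(280+112/2.2,25+412/2.2),(280+210/2.2,25+415/2.2)]
print(px2z('wrist',q,26).round(1))
for c in ['wrist']:
  for d in finder.masks_of(c,'block0')[:3]:
      m=d['mask'].astype(np.uint8); cs,_=cv2.findContours(m,0,2); k=max(cs,key=cv2.contourArea)
      for z in (0,40):
        b=cv2.minAreaRect(px2z(c,k[:,0,:],z)[:,:2].astype(np.float32)); print(z,round(d['conf'],2),np.round(b[0]),np.round(b[1]),round(b[2],1))
E
```

```text
[[519.7 248.3]
 [582.7 255.6]
 [614.7 -14.7]
 [552.1 -21.9]] [567.3 116.8]
63.4 6.6
272.2 -83.3
63.0 -173.4
272.2 96.8
[[535.5 158.9  26. ]
 [588.3 163.1  26. ]
 [546.8  69.3  26. ]
 [600.   73.7  26. ]]
0 0.73 [417. 215.] [89. 50.] 23.5
40 0.73 [429. 213.] [79. 44.] 23.5
```

Emit:
send_rows --pt "0.0377 -0.0304 0 0 0 0 0" --pt "0.0377 -0.0304 0 0 0 0 0" --pt "0.0378 -0.0305 0 0 0 0 0" --pt "0 0 0.01 0 0 -8.3 0" --pt "0 0 0.01 0 0 -8.3 0" --pt "0 0 0.01 0 0 -8.3 0" --pt "0 0 0.01 0 0 -8.3 0" --pt "0 0 0.01 0 0 -8.3 0" --pt "0 0 0.01 0 0 -8.3 0"

```text
t: 23.65
tcp_pos: [425.9, 214.4, 149.3]
eef_rot: [0.0, 0.286, 0.958, 0.0]
force: [-0.4, -0.0, -0.1]
gripper_width: 85.1
```

Emit:
send_rows --pt "0 0 0.005 0 0 -8.3 0" --pt "0 0 0.005 0 0 -8.3 0" --pt "0 0 0 0 0 -8.3 0" --pt "0 0 0 0 0 -8.3 0" --pt "0 0 0 0 0 -8.3 0" --pt "0 0 0 0 0 -8.3 0" --pt "0 0 0 0 0 -7.3 0" --pt "0 0 0 0 0 0 0" --pt "0 0 0 0 0 0 0"

```text
t: 24.55
tcp_pos: [425.9, 214.3, 139.6]
eef_rot: [0.0, -0.202, 0.979, 0.0]
force: [-0.7, 0.3, 0.1]
gripper_width: 85.3
```

```bash
cat >> h.py <<'E'
def lines(c,l,zs=(0,40),n=3):
  for d in finder.masks_of(c,l)[:n]:
      m=d['mask'].astype(np.uint8); cs,_=cv2.findContours(m,0,2); k=max(cs,key=cv2.contourArea)
      for z in zs:
        b=cv2.minAreaRect(px2z(c,k[:,0,:],z)[:,:2].astype(np.float32)); print(c,l,z,round(d['conf'],2),np.round(b[0],1),np.round(b[1]),round(b[2],1))
E
python3 - <<'E'
from h import *
st()
save('wrist','q_w.png')
print([(np.round(d['xyz'],1).tolist(),round(d['conf'],2)) for d in finder.tip_of('wrist','block0')])
lines('wrist','block0')
E
```

```text
t 24.55 tcp [425.9 214.3 139.6] yaw(tool y) 113.4 F [-0.7  0.3  0.1] w 85.3 j6 0.06
[([425.2, 217.8, -6.9], 0.7)]
wrist block0 0 0.94 [433.6 218.3] [93. 48.] 23.4
wrist block0 40 0.94 [422.  213.2] [80. 42.] 23.4
```

View pics/q_w.png

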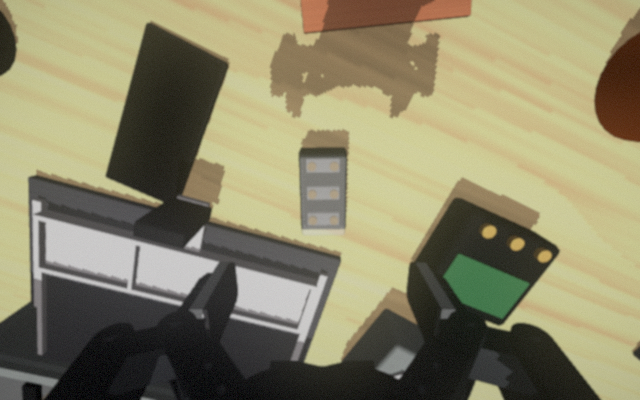

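Emit:
send_rows --pt "0 0 0.045 0 0 0 0" --pt "0 0 0.045 0 0 0 0" --pt "0 0 0.03 0 0 0 0.2" --pt "0 0 0.015 0 0 0 0.2" --pt "0 0 0 0 0 0 0.2" --pt "0 0 0 0 0 0 0.8" --pt "0 0 0 0 0 0 0.8" --pt "0 0 0 0 0 0 0.8" --pt "0 0 0 0 0 0 0.8" --newtons 40

```text
t: 25.6
tcp_pos: [427.2, 215.0, 6.0]
eef_rot: [0.002, -0.204, 0.979, 0.0]
force: [0.2, 0.1, 3.2]
gripper_width: 43.0
```

```bash
python3 - <<'E'
from h import *
st()
save('side','r_s.png');im=cv2.imread('pics/r_s.png');cv2.imwrite('pics/r_s4.png',cv2.resize(im[60:200,250:400],None,fx=4,fy=4))
E
```

```text
t 25.6 tcp [427.2 215.    6. ] yaw(tool y) 113.5 F [0.2 0.1 3.2] w 43.0 j6 0.06
```

View pics/r_s4.png

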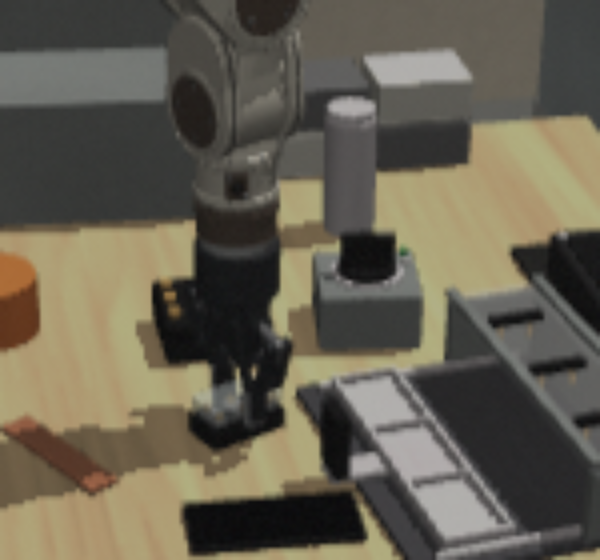

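Emit:
send_rows --pt "0 0 -0.03 0 0 0 0.8" --pt "0 0 -0.04 0 0 0 0.8" --pt "0 0 -0.03 0 0 -8.1 0.8" --pt "0 0 0 0 0 -8.1 0.8" --pt "0 0 0 0 0 -8.1 0.8" --pt "0 0 0 0 0 -8.1 0.8" --pt "0 0 0 0 0 -8.1 0.8" --pt "0 0 0 0 0 -8.1 0.8" --pt "0 0 0 0 0 -8.1 0.8" --pt "0 0 0 0 0 -8.1 0.8"

```text
t: 26.65
tcp_pos: [425.4, 214.0, 104.3]
eef_rot: [-0.001, -0.699, 0.715, 0.0]
force: [-0.1, -0.4, -2.0]
gripper_width: 43.1
```

Emit:
send_rows --pt "0 0 0 0 0 -8.3 0.8" --pt "0.008 -0.042 0 0 0 0 0.8" --pt "0.008 -0.042 0 0 0 0 0.8" --pt "0.0079 -0.0443 0 0 0 0 0.8" --pt "0 0 0 0 0 0 0.8" --pt "0 0 0 0 0 0 0.8"

```text
t: 27.25
tcp_pos: [556.0, 204.7, 103.2]
eef_rot: [0.001, 0.746, -0.666, -0.001]
force: [-0.5, 1.3, -2.5]
gripper_width: 43.1
```

```bash
python3 - <<'E'
from h import *
st()
save('wrist','s_w.png')
save('side','s_s.png');im=cv2.imread('pics/s_s.png');cv2.imwrite('pics/s_s4.png',cv2.resize(im[80:200,290:450],None,fx=4,fy=4))
E
```

```text
t 27.25 tcp [556.  204.7 103.2] yaw(tool y) -173.5 F [-0.5  1.3 -2.5] w 43.1 j6 -1.33
```

View pics/s_w.png

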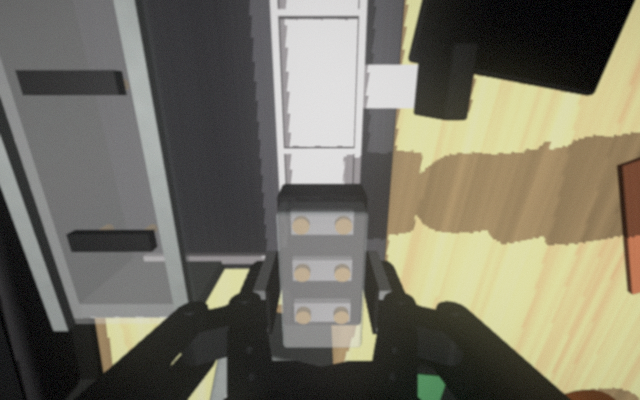

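View pics/s_s4.png

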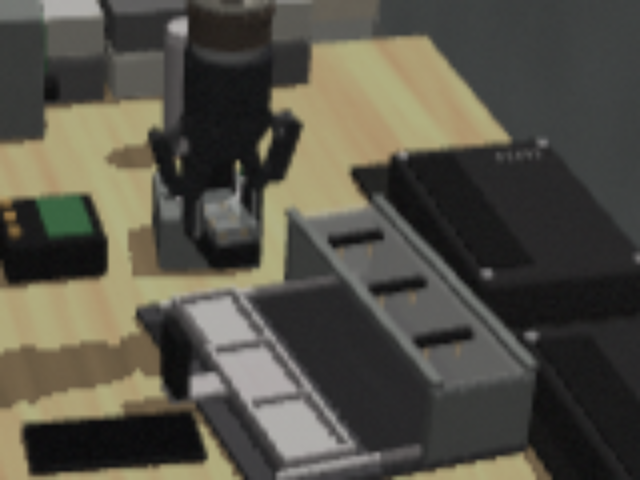

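```bash
python3 - <<'E'
from h import *
q=[(283,17),(359,17),(358,148),(286,148)]
p=px2z('wrist',q,26)[:,:2]; print(p.round(1),p.mean(0).round(1))
for i in range(4):
    d=p[(i+1)%4]-p[i]; print(np.linalg.norm(d).round(1),np.degrees(np.arctan2(d[1],d[0])).round(1))
im=cv2.imread('pics/s_w.png');cv2.imwrite('pics/s_w4.png',cv2.resize(im[0:200,250:400],None,fx=4,fy=3))
print([(np.round(d['xyz'],1).tolist(),round(d['conf'],2)) for d in finder.tip_of('wrist','pocket0')])
print([(np.round(d['xyz'],1).tolist(),round(d['conf'],2)) for d in finder.tip_of('wrist','block0')])
E
```

```text
[[596.9  73.5]
 [546.6  67.6]
 [533.8 153.7]
 [588.2 160. ]] [566.4 113.7]
50.6 -173.4
87.0 98.4
54.8 6.6
86.9 -84.3
[([566.4, 113.8, 17.6], 0.57)]
[([554.7, 205.7, 89.7], 0.73)]
```

View pics/s_w4.png

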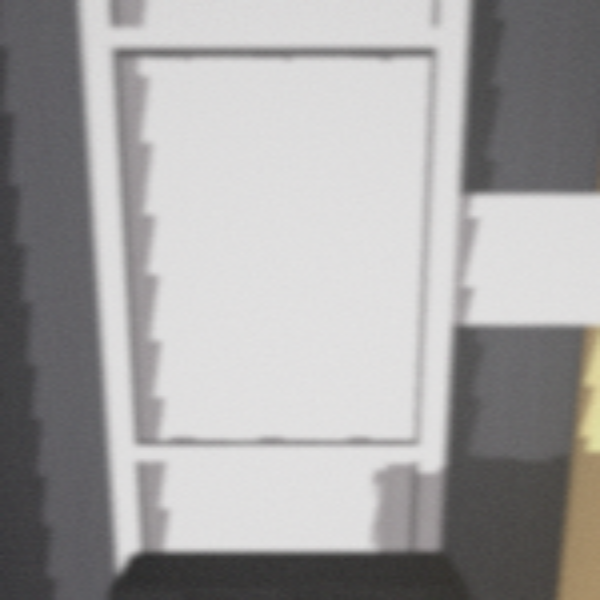

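Emit:
send_rows --pt "-0.001 -0.001 0.03 0 0 0 0.8" --pt "0 0 0.026 0 0 0 0.8" --pt "0 0 0.012 0 0 0 0.8" --pt "0 0 0.006 0 0 0 0.8" --pt "0 0 0 0 0 0 0.8" --pt "0 0 0 0 0 0 0.8"

```text
t: 28.05
tcp_pos: [557.8, 206.9, 31.9]
eef_rot: [-0.001, 0.747, -0.665, 0.001]
force: [-0.9, -0.7, -2.1]
gripper_width: 43.4
```

```bash
python3 - <<'E'
from h import *
st()
save('wrist','t_w.png')
im=cv2.imread('pics/t_w.png');cv2.imwrite('pics/t_w4.png',cv2.resize(im[120:380,210:440],None,fx=2.3,fy=2.3))
save('side','t_s.png');im=cv2.imread('pics/t_s.png');cv2.imwrite('pics/t_s4.png',cv2.resize(im[100:220,290:450],None,fx=4,fy=4))
E
```

```text
t 28.05 tcp [557.8 206.9  31.9] yaw(tool y) -173.4 F [-0.9 -0.7 -2.1] w 43.4 j6 -1.33
```

View pics/t_w4.png

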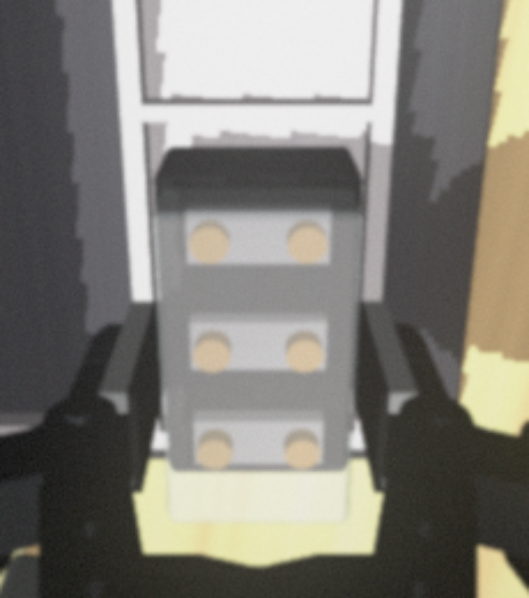

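View pics/t_s4.png

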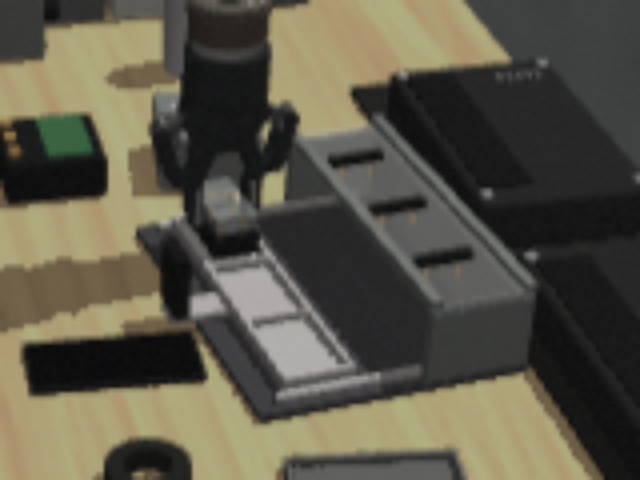

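Emit:
send_rows --pt "0 0 0.004 0 0 0 0.8" --pt "0 0 0.003 0 0 0 0.8" --pt "0 0 0 0 0 0 0.8" --pt "0 0 0 0 0 0 0.8"

```text
t: 28.55
tcp_pos: [557.6, 206.5, 24.0]
eef_rot: [-0.001, 0.747, -0.665, 0.0]
force: [-0.5, -0.3, -0.2]
gripper_width: 43.0
```

Emit:
send_rows --pt "0 0 0.002 0 0 0 0.8" --pt "0 0 0 0 0 0 0.8" --pt "0 0 0 0 0 0 0.8"

```text
t: 28.85
tcp_pos: [558.8, 206.7, 24.0]
eef_rot: [-0.002, 0.747, -0.665, 0.001]
force: [-0.2, -1.4, 10.5]
gripper_width: 43.3
```

Emit:
send_rows --pt "0 0 -0.002 0 0 0 0.3" --pt "0 0 0 0 0 0 0.3" --pt "0 0 0 0 0 0 0.3" --pt "0 0 -0.03 0 0 0 0.3" --pt "0 0 -0.05 0 0 0 0" --pt "0 0 -0.05 0 0 0 0" --pt "0 0 0 0 0 0 0"

```text
t: 29.55
tcp_pos: [561.6, 208.3, 161.6]
eef_rot: [-0.006, 0.747, -0.665, 0.003]
force: [0.5, 0.3, -0.5]
gripper_width: 85.3
```

```bash
python3 - <<'E'
from h import *
st()
save('wrist','u_w.png')
for c in ['wrist','scene','side']:
  imaging.read_camera(c)
  print(c,[(np.round(d['xyz'],1).tolist(),round(d['conf'],2)) for d in finder.tip_of(c,'block0')])
save('side','u_s.png');im=cv2.imread('pics/u_s.png');cv2.imwrite('pics/u_s4.png',cv2.resize(im[100:220,290:450],None,fx=4,fy=4))
E
```

```text
t 29.55 tcp [561.6 208.3 161.6] yaw(tool y) -173.4 F [ 0.5  0.3 -0.5] w 85.3 j6 -1.33
wrist [([557.9, 207.0, 11.8], 0.88)]
scene [([577.9, -628.4, -0.2], 0.94), ([413.8, -247.0, -4.6], 0.85), ([233.5, -252.2, 1.1], 0.73), ([345.4, -550.5, -2.4], 0.67), ([433.0, -368.6, 0.3], 0.61), ([559.6, 202.1, 16.7], 0.57), ([556.8, 202.5, 18.9], 0.15)]
side [([575.1, -628.5, 2.4], 0.81), ([415.5, -245.4, 2.3], 0.67), ([429.9, -369.1, 4.4], 0.65), ([233.6, -250.8, -0.1], 0.56), ([558.3, 204.5, 14.5], 0.54)]
```

View pics/u_s4.png

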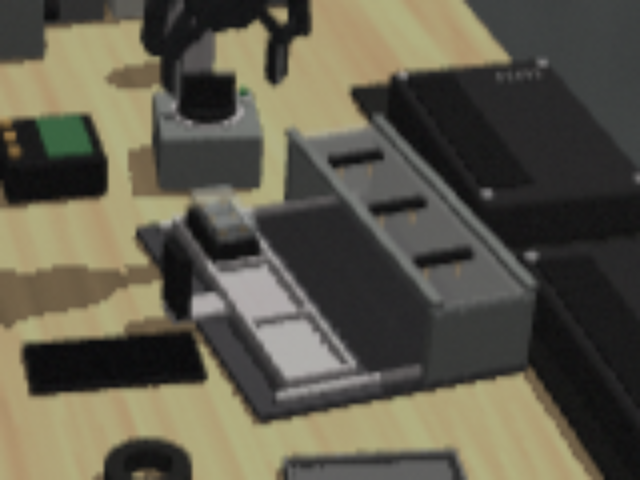

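View pics/u_w.png

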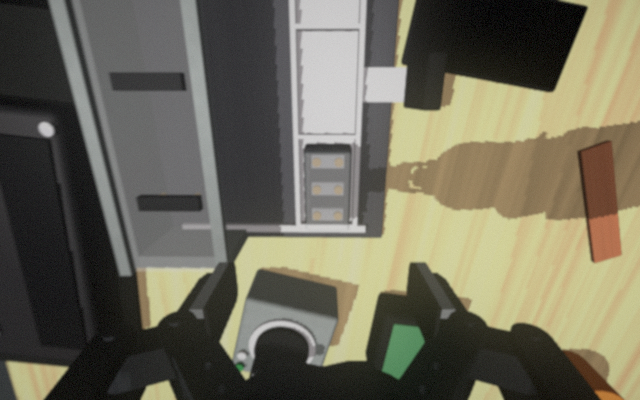

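Emit:
send_rows --pt "0.0434 0.0194 0 0 0 0 0" --pt "0.0434 0.0194 0 0 0 0 0" --pt "0.0434 0.0194 0 0 0 0 0" --pt "0.0434 0.0194 0 0 0 0 0" --pt "0.0434 0.0194 0 0 0 0 0" --pt "0.0434 0.0194 0 0 0 0 0" --pt "0.0434 0.0194 0 0 0 0 0" --pt "0.0434 0.0194 0 0 0 0 0" --pt "0.0434 0.0194 0 0 0 0 0" --pt "0.0434 0.0194 0 0 0 0 0"

```text
t: 30.95
tcp_pos: [413.0, -248.5, 152.9]
eef_rot: [0.0, 0.747, -0.665, -0.001]
force: [0.8, -0.3, 0.6]
gripper_width: 85.5
```

Emit:
send_rows --pt "0 0 0 0 0 8.5 0" --pt "0 0 0 0 0 8.5 0" --pt "0 0 0 0 0 8.5 0" --pt "0 0 0 0 0 8.5 0" --pt "0 0 0 0 0 8.5 0" --pt "0 0 0 0 0 8.5 0" --pt "0 0 0 0 0 8.5 0" --pt "0 0 0 0 0 8.5 0" --pt "0 0 0 0 0 8.5 0" --pt "0 0 0 0 0 8.5 0"

```text
t: 31.95
tcp_pos: [413.7, -246.7, 152.7]
eef_rot: [-0.001, -0.098, 0.995, 0.001]
force: [-1.0, 0.5, 0.0]
gripper_width: 85.4
```

Emit:
send_rows --pt "0 0 0 0 0 8.5 0" --pt "0 0 0 0 0 8.5 0" --pt "0 0 0 0 0 8.5 0" --pt "0 0 0 0 0 0 0" --pt "0 0 0 0 0 0 0"

```text
t: 32.45
tcp_pos: [413.9, -246.8, 153.0]
eef_rot: [-0.001, 0.119, 0.993, 0.0]
force: [0.3, 0.8, -0.5]
gripper_width: 85.6
```

```bash
python3 - <<'E'
from h import *
st()
save('wrist','v_w.png')
print([(np.round(d['xyz'],1).tolist(),round(d['conf'],2)) for d in finder.tip_of('wrist','block0')])
lines('wrist','block0')
E
```

```text
t 32.45 tcp [ 413.9 -246.8  153. ] yaw(tool y) 76.3 F [ 0.3  0.8 -0.5] w 85.6 j6 -0.3
[([577.2, -625.4, 1.4], 0.85), ([415.2, -249.7, -2.9], 0.73), ([347.8, -551.8, -1.5], 0.58), ([431.7, -374.1, 1.0], 0.56)]
wrist block0 0 0.95 [ 252.4 -250.8] [45. 46.] 16.6
wrist block0 40 0.95 [ 263.  -247.6] [39. 40.] 16.6
wrist block0 0 0.94 [ 579.9 -668.1] [ 45. 117.] 31.9
wrist block0 40 0.94 [ 547.4 -610.2] [ 39. 101.] 31.9
wrist block0 0 0.7 [ 359.6 -562.5] [ 49. 110.] 56.8
wrist block0 40 0.7 [ 356.1 -518.5] [43. 96.] 56.8
```

View pics/v_w.png

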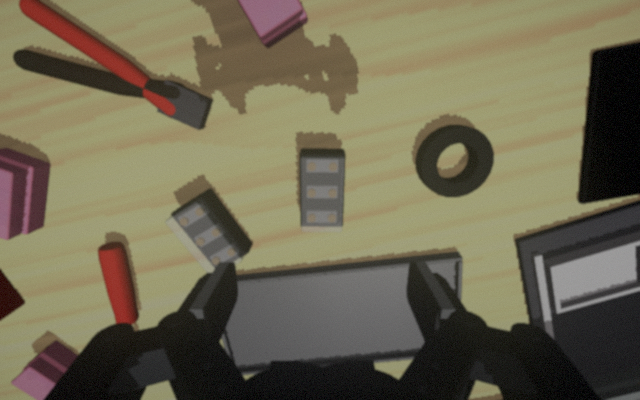

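Emit:
send_rows --pt "0 0 0.045 0 0 0 0" --pt "0 0 0.045 0 0 0 0" --pt "0 0 0.035 0 0 0 0.2" --pt "0 0 0.023 0 0 0 0.2" --pt "0 0 0 0 0 0 0.2" --pt "0 0 0 0 0 0 0.8" --pt "0 0 0 0 0 0 0.8" --pt "0 0 0 0 0 0 0.8" --pt "0 0 0 0 0 0 0.8" --newtons 40

```text
t: 33.5
tcp_pos: [415.6, -247.8, 7.2]
eef_rot: [0.002, 0.121, 0.993, -0.001]
force: [-0.0, 0.0, 4.7]
gripper_width: 43.2
```

```bash
python3 - <<'E'
from h import *
st()
save('wrist','w_w.png')
E
```

```text
t 33.5 tcp [ 415.6 -247.8    7.2] yaw(tool y) 76.1 F [-0.   0.   4.7] w 43.2 j6 -0.3
```

View pics/w_w.png

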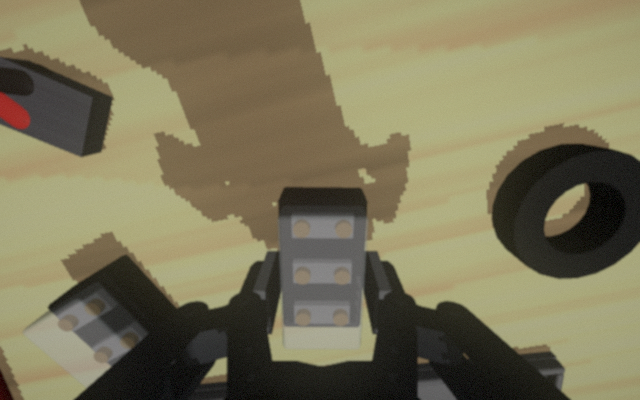

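Emit:
send_rows --pt "0 0 -0.03 0 0 0 0.8" --pt "0 0 -0.04 0 0 0 0.8" --pt "0 0 -0.035 0 0 7.7 0.8" --pt "0 0 0 0 0 7.7 0.8" --pt "0 0 0 0 0 7.7 0.8" --pt "0 0 0 0 0 7.7 0.8" --pt "0 0 0 0 0 7.7 0.8" --pt "0 0 0 0 0 7.7 0.8" --pt "0 0 0 0 0 7.7 0.8" --pt "0 0 0 0 0 7.8 0.8"

```text
t: 34.55
tcp_pos: [413.7, -246.7, 110.4]
eef_rot: [-0.0, 0.615, 0.789, -0.0]
force: [-0.1, 0.4, -1.8]
gripper_width: 43.4
```

Emit:
send_rows --pt "0 0 0 0 0 7.8 0.8" --pt "0.0428 0.0243 0 0 0 0 0.8" --pt "0.0428 0.0243 0 0 0 0 0.8" --pt "0.0428 0.0243 0 0 0 0 0.8" --pt "0.0428 0.0243 0 0 0 0 0.8" --pt "0.0428 0.0243 0 0 0 0 0.8" --pt "0.0428 0.0243 0 0 0 0 0.8" --pt "0.0428 0.0243 0 0 0 0 0.8"

```text
t: 35.35
tcp_pos: [548.7, 72.1, 110.5]
eef_rot: [-0.0, 0.665, 0.747, -0.0]
force: [1.2, -0.9, -1.5]
gripper_width: 43.3
```

Emit:
send_rows --pt "0.0428 0.0243 0 0 0 0 0.8" --pt "0 0 0 0 0 0 0.8" --pt "0 0 0 0 0 0 0.8"

```text
t: 35.65
tcp_pos: [567.4, 116.7, 109.8]
eef_rot: [-0.0, 0.664, 0.748, -0.001]
force: [-0.3, -0.8, -2.2]
gripper_width: 43.1
```

```bash
python3 - <<'E'
from h import *
st()
save('wrist','x_w.png')
E
```

```text
t 35.65 tcp [567.4 116.7 109.8] yaw(tool y) 6.8 F [-0.3 -0.8 -2.2] w 43.1 j6 1.66
```

View pics/x_w.png

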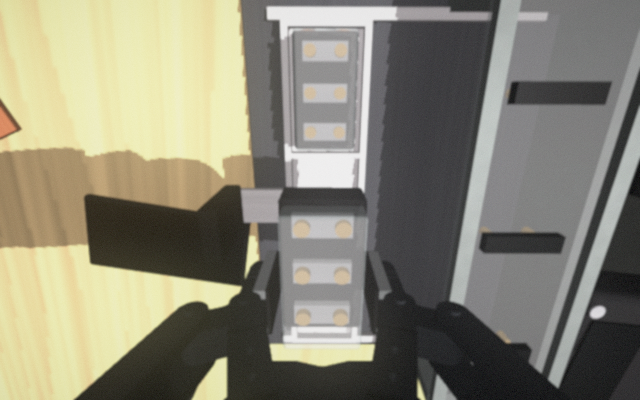

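Emit:
send_rows --pt "-0.001 0.0005 0.03 0 0 0 0.8" --pt "0 0 0.025 0 0 0 0.8" --pt "0 0 0.015 0 0 0 0.8" --pt "0 0 0.005 0 0 0 0.8" --pt "0 0 0.003 0 0 0 0.8" --pt "0 0 0 0 0 0 0.8" --pt "0 0 0 0 0 0 0.8"

```text
t: 36.4
tcp_pos: [569.4, 114.4, 33.7]
eef_rot: [0.001, 0.665, 0.747, 0.001]
force: [0.6, -0.4, -1.4]
gripper_width: 43.4
```

```bash
python3 - <<'E'
from h import *
st()
save('wrist','y_w.png')
im=cv2.imread('pics/y_w.png');cv2.imwrite('pics/y_w4.png',cv2.resize(im[120:380,210:440],None,fx=2.3,fy=2.3))
E
```

```text
t 36.4 tcp [569.4 114.4  33.7] yaw(tool y) 6.6 F [ 0.6 -0.4 -1.4] w 43.4 j6 1.65
```

View pics/y_w4.png

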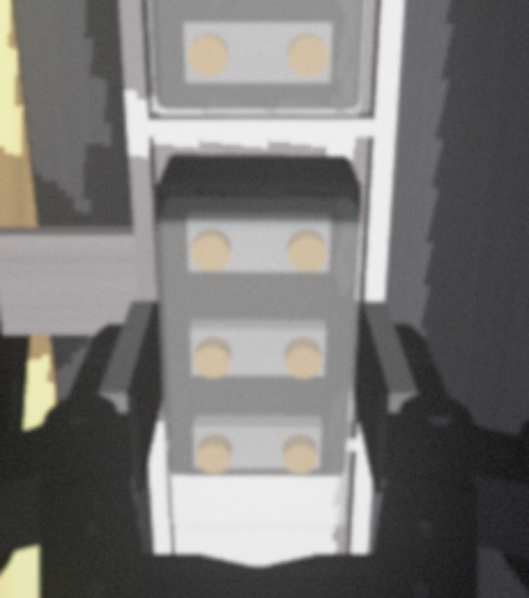

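Emit:
send_rows --pt "0 0 0.004 0 0 0 0.8" --pt "0 0 0.003 0 0 0 0.8" --pt "0 0 0.002 0 0 0 0.8" --pt "0 0 0 0 0 0 0.8" --pt "0 0 0 0 0 0 0.8"

```text
t: 36.95
tcp_pos: [569.9, 114.9, 25.2]
eef_rot: [0.001, 0.665, 0.747, 0.001]
force: [-0.7, -0.3, 5.3]
gripper_width: 43.6
```

Emit:
send_rows --pt "0 0 -0.002 0 0 0 0.3" --pt "0 0 0 0 0 0 0.3" --pt "0 0 0 0 0 0 0.3" --pt "0 0 -0.03 0 0 0 0.3" --pt "0 0 -0.05 0 0 0 0" --pt "0 0 -0.045 0 0 0 0" --pt "0 0 0 0 0 0 0"

```text
t: 37.65
tcp_pos: [573.2, 115.5, 158.1]
eef_rot: [0.004, 0.665, 0.747, 0.006]
force: [1.9, -0.3, 0.9]
gripper_width: 85.3
```

```bash
python3 - <<'E'
from h import *
st()
for c in ['wrist','scene','side']:
  save(c,'z_%s.png'%c)
  print(c,[(np.round(d['xyz'],1).tolist(),round(d['conf'],2)) for d in finder.tip_of(c,'block0')])
E
```

```text
t 37.65 tcp [573.2 115.5 158.1] yaw(tool y) 6.6 F [ 1.9 -0.3  0.9] w 85.3 j6 1.65
wrist [([569.1, 111.7, 17.0], 0.62)]
scene [([580.1, -629.1, -1.6], 0.94), ([561.6, 202.8, 18.9], 0.93), ([568.5, 112.3, 14.8], 0.82), ([435.0, -367.2, -0.6], 0.75), ([344.5, -552.4, -2.7], 0.75), ([234.1, -253.0, -1.4], 0.6)]
side [([571.9, -628.3, -3.1], 0.71), ([231.0, -254.0, -0.7], 0.66), ([430.4, -373.1, 3.7], 0.63), ([570.3, 120.5, 18.5], 0.58), ([558.3, 204.3, 14.5], 0.55), ([585.4, 20.1, 14.6], 0.3)]
```

View pics/z_wrist.png

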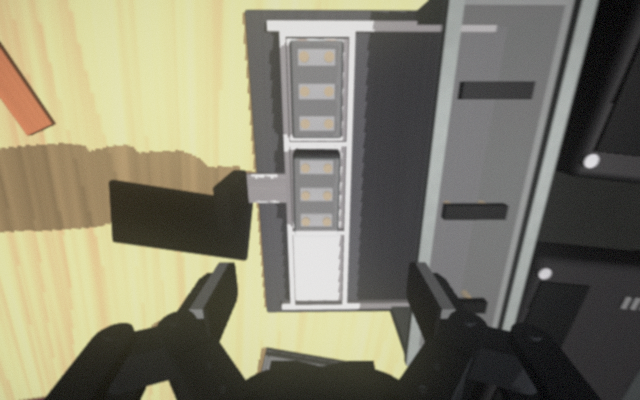

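View pics/z_scene.png

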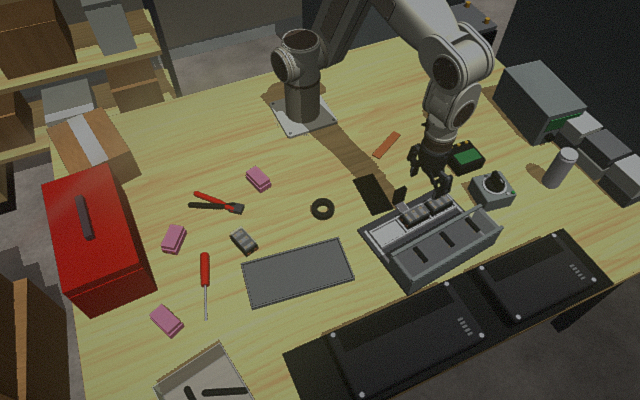

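Two blocks are seated flat in their pockets. Next, the third.

Emit:
send_rows --pt "-0.0467 -0.0192 0 0 0 0 0" --pt "-0.0467 -0.0192 0 0 0 0 0" --pt "-0.0467 -0.0192 0 0 0 0 0" --pt "-0.0467 -0.0192 0 0 0 0 0" --pt "-0.0467 -0.0192 0 0 0 0 0" --pt "-0.0467 -0.0192 0 0 0 0 0" --pt "-0.0467 -0.0192 0 0 0 0 0" --pt "-0.0467 -0.0192 0 0 0 0 0" --pt "-0.0467 -0.0192 0 0 0 0 0" --pt "-0.0467 -0.0192 0 0 0 0 0"

```text
t: 38.95
tcp_pos: [431.3, -367.9, 149.0]
eef_rot: [-0.001, 0.665, 0.747, 0.0]
force: [0.7, 0.2, 0.2]
gripper_width: 85.3
```

Emit:
send_rows --pt "0 0 0 0 0 8 0" --pt "0 0 0 0 0 8 0" --pt "0 0 0 0 0 8 0" --pt "0 0 0 0 0 8 0" --pt "0 0 0 0 0 8 0" --pt "0 0 0 0 0 8 0" --pt "0 0 0 0 0 8 0" --pt "0 0 0 0 0 8 0" --pt "0 0 0 0 0 8 0" --pt "0 0 0 0 0 8 0"

```text
t: 39.95
tcp_pos: [432.1, -366.0, 148.8]
eef_rot: [-0.001, 0.99, 0.142, -0.001]
force: [-0.0, 0.5, -0.4]
gripper_width: 85.4
```

Emit:
send_rows --pt "0 0 0 0 0 0 0" --pt "0 0 0 0 0 0 0"

```text
t: 40.15
tcp_pos: [432.4, -366.2, 149.4]
eef_rot: [-0.001, 0.989, 0.146, -0.001]
force: [-0.4, 0.4, 0.1]
gripper_width: 85.6
```

```bash
python3 - <<'E'
from h import *
st()
save('wrist','aa_w.png')
print([(np.round(d['xyz'],1).tolist(),round(d['conf'],2)) for d in finder.tip_of('wrist','block0')])
lines('wrist','block0',n=5)
E
```

```text
t 40.15 tcp [ 432.4 -366.2  149.4] yaw(tool y) -73.2 F [-0.4  0.4  0.1] w 85.6 j6 2.15
[([348.3, -554.1, 1.0], 0.88), ([233.7, -253.3, -1.4], 0.86), ([580.2, -626.2, 1.3], 0.8), ([431.7, -373.5, -0.7], 0.65)]
wrist block0 0 0.95 [ 427.4 -374.2] [93. 48.] 17.3
wrist block0 40 0.95 [ 439.1 -369.9] [81. 41.] 17.3
wrist block0 0 0.85 [ 352.8 -583. ] [85. 37.] 54.2
wrist block0 40 0.85 [ 374.3 -551. ] [73. 32.] 54.2
wrist block0 0 0.8 [ 240.9 -229.5] [32. 84.] 69.6
wrist block0 40 0.8 [ 277.2 -244.4] [28. 73.] 69.6
wrist block0 0 0.64 [ 569.9 -627.9] [95. 40.] 35.9
wrist block0 40 0.64 [ 562.7 -590. ] [83. 35.] 35.9
wrist block0 0 0.63 [ 520.6 -284.7] [115. 317.] 16.7
wrist block0 40 0.63 [ 519.9 -292.3] [100. 275.] 16.7
```

View pics/aa_w.png

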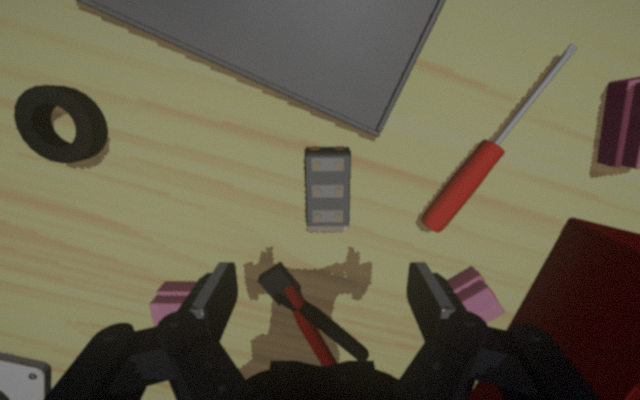

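```bash
python3 - <<'E'
from h import *
p,R=pose()
for q,z in [((423,222),10),((440,232),10),((480,145),10),((305,150),40),((349,150),40),((305,226),40),((350,226),40),((378,135),14)]:
  X=px2z('wrist',[q],z)[0]; print(q,(R.T@(X-p)).round(1))
E
```

```text
(423, 222) [-37.8 106.7 140.1]
(440, 232) [-49.3 126.1 140.1]
(480, 145) [ 42.7 152.7 140. ]
(305, 150) [ 42.9 -14.4 110.1]
(349, 150) [ 42.9  23.8 110.1]
(305, 226) [-29.2 -15.8 110.2]
(350, 226) [-29.2  26.9 110.1]
(378, 135) [ 52.7  53.1 136.1]
```

Emit:
send_rows --pt "0.001 0.0045 0.045 0 0 0 0" --pt "0 0 0.045 0 0 0 0" --pt "0 0 0.03 0 0 0 0.2" --pt "0 0 0.023 0 0 0 0.2" --pt "0 0 0 0 0 0 0.2" --pt "0 0 0 0 0 0 0.8" --pt "0 0 0 0 0 0 0.8" --pt "0 0 0 0 0 0 0.8" --pt "0 0 0 0 0 0 0.8" --newtons 40

```text
t: 41.2
tcp_pos: [436.3, -371.7, 9.4]
eef_rot: [0.001, 0.989, 0.145, 0.001]
force: [-0.1, -0.1, 4.2]
gripper_width: 43.4
```

```bash
python3 - <<'E'
from h import *
st()
save('wrist','ab_w.png')
E
```

```text
t 41.2 tcp [ 436.3 -371.7    9.4] yaw(tool y) -73.4 F [-0.1 -0.1  4.2] w 43.4 j6 2.15
```

View pics/ab_w.png

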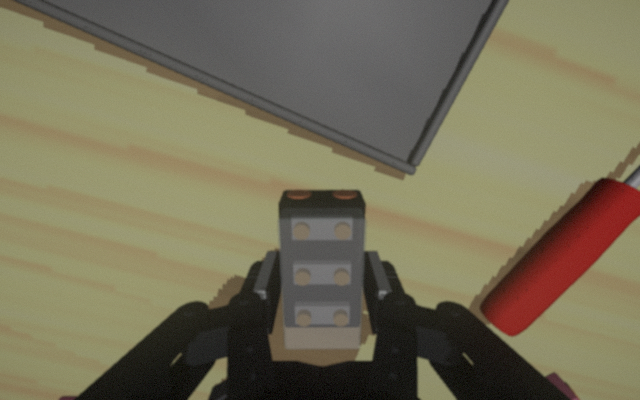

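Emit:
send_rows --pt "0 0 -0.03 0 0 0 0.8" --pt "0 0 -0.04 0 0 0 0.8" --pt "0 0 -0.035 0 0 -8 0.8" --pt "0 0 0 0 0 -8 0.8" --pt "0 0 0 0 0 -8 0.8" --pt "0 0 0 0 0 -8 0.8" --pt "0 0 0 0 0 -8 0.8" --pt "0 0 0 0 0 -8 0.8" --pt "0 0 0 0 0 -8 0.8" --pt "0 0 0 0 0 -8 0.8"

```text
t: 42.25
tcp_pos: [434.8, -370.4, 112.4]
eef_rot: [-0.0, 0.761, 0.649, -0.0]
force: [-0.3, -0.5, -1.3]
gripper_width: 43.3
```

Emit:
send_rows --pt "0 0 0 0 0 -8 0.8" --pt "0 0 0 0 0 -8 0.8" --pt "0.0468 0.0236 0 0 0 0 0.8" --pt "0.0468 0.0236 0 0 0 0 0.8" --pt "0.0468 0.0236 0 0 0 0 0.8" --pt "0.0468 0.0236 0 0 0 0 0.8" --pt "0.0468 0.0236 0 0 0 0 0.8" --pt "0.0468 0.0236 0 0 0 0 0.8" --pt "0.0468 0.0236 0 0 0 0 0.8" --pt "0.0468 0.0236 0 0 0 0 0.8"

```text
t: 43.25
tcp_pos: [573.0, 6.8, 112.6]
eef_rot: [0.0, 0.665, 0.747, -0.0]
force: [1.4, -0.8, -2.0]
gripper_width: 43.3
```

Emit:
send_rows --pt "0 0 0 0 0 0 0.8" --pt "0 0 0 0 0 0 0.8"

```text
t: 43.45
tcp_pos: [572.7, 6.3, 112.2]
eef_rot: [-0.0, 0.664, 0.748, -0.001]
force: [0.1, -0.1, -2.8]
gripper_width: 43.1
```

```bash
python3 - <<'E'
from h import *
st()
save('wrist','ac_w.png')
E
```

```text
t 43.45 tcp [572.7   6.3 112.2] yaw(tool y) 6.8 F [ 0.1 -0.1 -2.8] w 43.1 j6 1.46
```

View pics/ac_w.png

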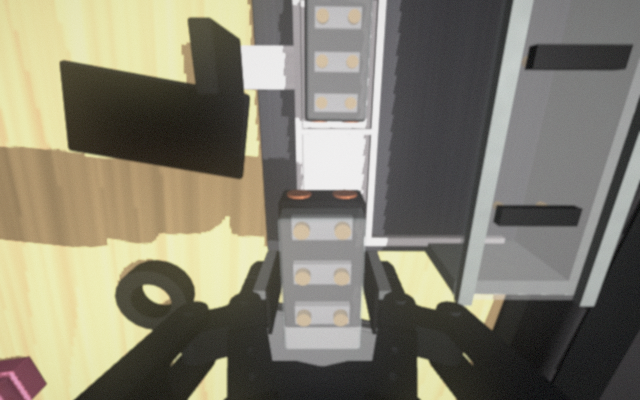

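Emit:
send_rows --pt "0.0164 0.0082 0 0 0 0 0.8" --pt "0 0 0.03 0 0 0 0.8" --pt "0 0 0.025 0 0 0 0.8" --pt "0 0 0.015 0 0 0 0.8" --pt "0 0 0.005 0 0 0 0.8" --pt "0 0 0 0 0 0 0.8" --pt "0 0 0 0 0 0 0.8"

```text
t: 44.2
tcp_pos: [580.0, 21.6, 38.6]
eef_rot: [0.001, 0.666, 0.746, 0.001]
force: [0.5, 0.5, -1.8]
gripper_width: 43.3
```

```bash
python3 - <<'E'
from h import *
st()
save('wrist','ad_w.png')
im=cv2.imread('pics/ad_w.png');cv2.imwrite('pics/ad_w4.png',cv2.resize(im[120:380,210:440],None,fx=2.3,fy=2.3))
E
```

```text
t 44.2 tcp [580.   21.6  38.6] yaw(tool y) 6.6 F [ 0.5  0.5 -1.8] w 43.3 j6 1.49
```

View pics/ad_w4.png

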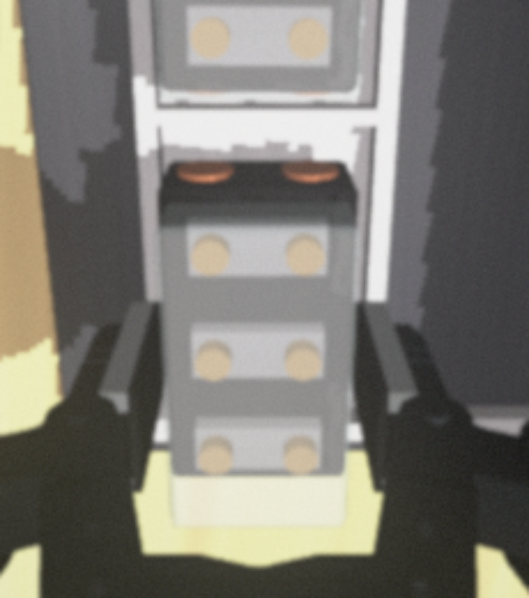

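Emit:
send_rows --pt "0.002 0.001 0.003 0 0 0 0.8" --pt "0 0 0.004 0 0 0 0.8" --pt "0 0 0.003 0 0 0 0.8" --pt "0 0 0.002 0 0 0 0.8" --pt "0 0 0 0 0 0 0.8" --pt "0 0 0 0 0 0 0.8"

```text
t: 44.85
tcp_pos: [581.6, 24.4, 27.3]
eef_rot: [0.001, 0.665, 0.747, 0.001]
force: [-1.5, 0.6, 6.5]
gripper_width: 43.1
```

Emit:
send_rows --pt "0 0 -0.002 0 0 0 0.3" --pt "0 0 0 0 0 0 0.3" --pt "0 0 0 0 0 0 0.3" --pt "0 0 -0.03 0 0 0 0.3" --pt "0 0 -0.05 0 0 0 0.3" --pt "0 0 -0.03 0 0 0 0.5" --pt "0.032 -0.027 0 0 0 0 0.5" --pt "0.032 -0.027 0 0 0 0 0.5" --pt "0.032 -0.026 0 0 0 0 0.5" --pt "0 0 0 0 0 0 0.5"

```text
t: 45.85
tcp_pos: [485.4, 112.6, 137.3]
eef_rot: [-0.001, 0.663, 0.748, -0.001]
force: [0.2, -0.4, -0.2]
gripper_width: 42.7
```

```bash
python3 - <<'E'
from h import *
st()
for c in ['wrist','scene','side']:
  save(c,'ae_%s.png'%c)
  print(c,[(np.round(d['xyz'],1).tolist(),round(d['conf'],2)) for d in finder.tip_of(c,'block0')])
print([(np.round(d['xyz'],1).tolist(),round(d['conf'],2)) for d in finder.tip_of('wrist','sled_handle')])
im=cv2.imread('pics/ae_side.png');cv2.imwrite('pics/ae_s4.png',cv2.resize(im[100:220,290:450],None,fx=4,fy=4))
E
```

```text
t 45.85 tcp [485.4 112.6 137.3] yaw(tool y) 6.9 F [ 0.2 -0.4 -0.2] w 42.7 j6 1.68
wrist [([569.6, 116.5, 16.4], 0.81), ([558.6, 208.3, 14.2], 0.66), ([582.9, 22.8, 18.3], 0.6)]
scene [([563.2, 203.9, 16.5], 0.71), ([572.7, 112.1, 12.6], 0.66), ([583.1, 25.8, 21.2], 0.65), ([580.4, -629.3, -1.1], 0.65), ([342.7, -549.4, -1.1], 0.64), ([233.2, -252.2, -2.4], 0.57)]
side [([233.1, -252.9, -1.1], 0.81), ([577.6, 22.6, 18.7], 0.79), ([572.1, 115.5, 14.9], 0.68), ([577.6, -629.1, -1.7], 0.64)]
[([492.1, 107.9, 87.1], 0.68), ([567.7, 113.1, -1.2], 0.31)]
```

View pics/ae_wrist.png

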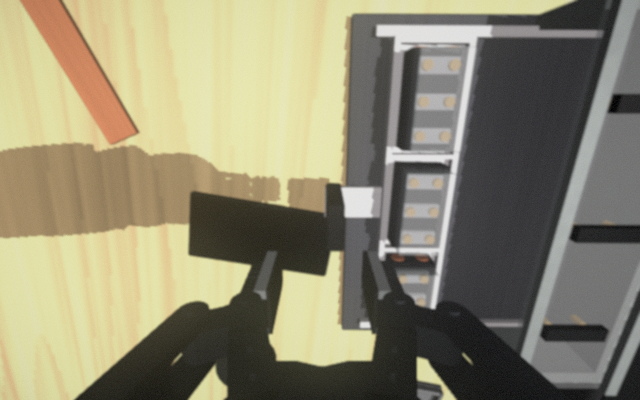

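View pics/ae_s4.png

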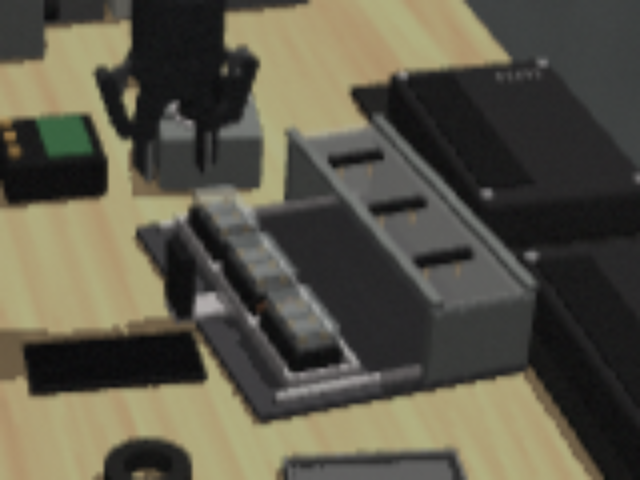

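Emit:
send_rows --pt "-0.002 0.005 0.03 0 0 0 0.6" --pt "0 0 0.03 0 0 0 0.6" --pt "0 0 0.022 0 0 0 0.6" --pt "0 0 0 0 0 0 0.6" --pt "0 0 0 0 0 0 1" --pt "0 0 0 0 0 0 1" --pt "0 0 0 0 0 0 1" --newtons 50

```text
t: 46.9
tcp_pos: [495.7, 108.7, 56.5]
eef_rot: [0.001, 0.665, 0.747, 0.001]
force: [2.0, -0.5, -2.3]
gripper_width: 12.8
```

Emit:
send_rows --pt "0 0.006 0 0 0 0 1" --pt "0 0.012 0 0 0 0 1" --pt "0 0.018 0 0 0 0 1" --pt "0 0.02 0 0 0 0 1" --pt "0 0.02 0 0 0 0 1" --pt "0 0.018 0 0 0 0 1" --pt "0 0.012 0 0 0 0 1" --pt "0 0.008 0 0 0 0 1" --pt "0 0.004 0 0 0 0 1" --pt "0 0 0 0 0 0 1"

```text
t: 47.9
tcp_pos: [613.6, 122.4, 56.5]
eef_rot: [0.001, 0.665, 0.747, 0.001]
force: [1.6, -2.6, 1.9]
gripper_width: 13.0
```

Emit:
send_rows --pt "0 0.004 0 0 0 0 1" --pt "0 0.002 0 0 0 0 1" --pt "0 0 0 0 0 0 1" --pt "0 0 0 0 0 0 1"

```text
t: 48.3
tcp_pos: [618.3, 122.9, 56.5]
eef_rot: [0.001, 0.665, 0.747, 0.0]
force: [-0.2, -2.8, 5.4]
gripper_width: 12.7
```

Emit:
send_rows --pt "0 0.003 0 0 0 0 1" --pt "0 0.001 0 0 0 0 1" --pt "0 0 0 0 0 0 1" --pt "0 0 0 0 0 0 1"

```text
t: 48.7
tcp_pos: [619.3, 123.0, 56.5]
eef_rot: [-0.001, 0.665, 0.747, -0.002]
force: [-7.0, -3.8, 10.0]
gripper_width: 12.6
```

Emit:
send_rows --pt "0 0.003 0 0 0 0 1" --pt "0 0 0 0 0 0 1" --pt "0 0 0 0 0 0 1"

```text
t: 49.0
tcp_pos: [619.3, 123.0, 56.4]
eef_rot: [-0.003, 0.665, 0.747, -0.004]
force: [-13.9, -4.4, 16.6]
gripper_width: 12.6
```

```bash
python3 - <<'E'
from h import *
st()
for c in ['side','scene']:
  save(c,'af_%s.png'%c)
im=cv2.imread('pics/af_side.png');cv2.imwrite('pics/af_s4.png',cv2.resize(im[100:220,290:450],None,fx=4,fy=4))
E
```

```text
t 49.0 tcp [619.3 123.   56.4] yaw(tool y) 6.6 F [-13.9  -4.4  16.6] w 12.6 j6 1.65
```

View pics/af_s4.png

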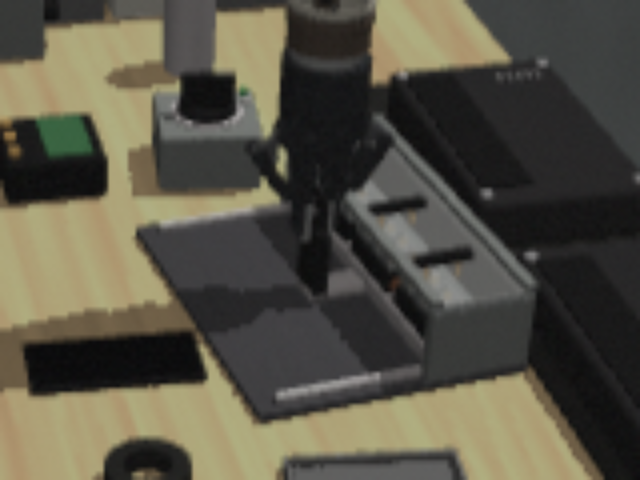

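Emit:
send_rows --pt "0 -0.003 0 0 0 0 1" --pt "0 0 0 0 0 0 0.7" --pt "0 0 0 0 0 0 0.7" --pt "0 0 -0.03 0 0 0 0.7" --pt "0 0 -0.045 0 0 0 0.7" --pt "0 0 -0.02 0 0 0 0.5" --pt "0 0 0 0 0 0 0.5" --pt "0 0 0 0 0 0 0.5"

```text
t: 49.9
tcp_pos: [621.9, 124.1, 150.3]
eef_rot: [-0.0, 0.665, 0.747, 0.0]
force: [-0.7, -0.9, -0.9]
gripper_width: 42.8
```

```bash
python3 - <<'E'
from h import *
st()
save('wrist','ag_w.png')
for c in ['wrist','side','scene']:
  imaging.read_camera(c)
  print(c,[(np.round(d['xyz'],1).tolist(),round(d['conf'],2)) for d in finder.tip_of(c,'sled_handle')])
E
```

```text
t 49.9 tcp [621.9 124.1 150.3] yaw(tool y) 6.6 F [-0.7 -0.9 -0.9] w 42.8 j6 1.65
wrist [([619.9, 121.1, 86.7], 0.91)]
side [([620.5, 118.1, 81.6], 0.82), ([587.8, 385.8, -0.7], 0.21)]
scene [([622.3, 119.1, 84.3], 0.53)]
```

View pics/ag_w.png

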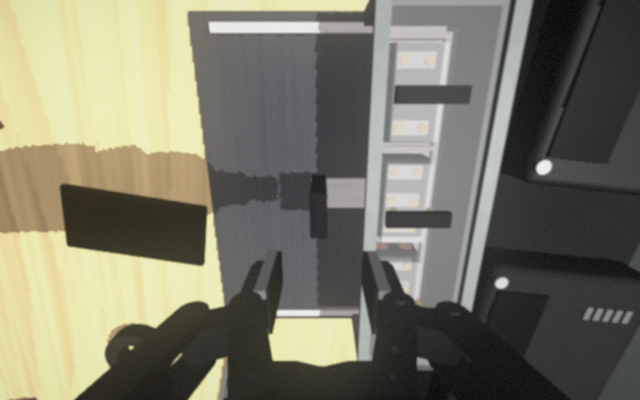

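Emit:
send_rows --pt "0.0432 -0.0009 0 0 0 0 0.5" --pt "0.0432 -0.0009 0 0 0 0 0.5" --pt "0.0432 -0.0009 0 0 0 0 0.5" --pt "0.0432 -0.0009 0 0 0 0 0.5" --pt "0.0432 -0.0009 0 0 0 0 0.5" --pt "0.0432 -0.0009 0 0 0 0 0.5" --pt "0 0 0 0 0 -8.4 0.5" --pt "0 0 0 0 0 -8.4 0.5" --pt "0 0 0 0 0 -8.4 0.5" --pt "0 0 0 0 0 -8.4 0.5"

```text
t: 51.25
tcp_pos: [586.3, 380.7, 149.8]
eef_rot: [-0.0, 0.418, 0.908, -0.0]
force: [0.1, -0.3, 0.8]
gripper_width: 42.5
```

Emit:
send_rows --pt "0 0 0 0 0 -8.4 0.5" --pt "0 0 0 0 0 -8.4 0.5" --pt "0 0 0 0 0 -8.4 0.5" --pt "0 0 0 0 0 -8.4 0.5" --pt "0 0 0 0 0 -8.2 0.5" --pt "0 0 0 0 0 0 0.5" --pt "0 0 0 0 0 0 0.5"

```text
t: 51.95
tcp_pos: [586.5, 380.4, 150.2]
eef_rot: [-0.0, 0.071, 0.997, -0.0]
force: [0.3, -0.1, -0.0]
gripper_width: 42.7
```

```bash
python3 - <<'E'
from h import *
st()
save('wrist','ah_w.png')
E
```

```text
t 51.95 tcp [586.5 380.4 150.2] yaw(tool y) 81.8 F [ 0.3 -0.1 -0. ] w 42.7 j6 0.72
```

View pics/ah_w.png

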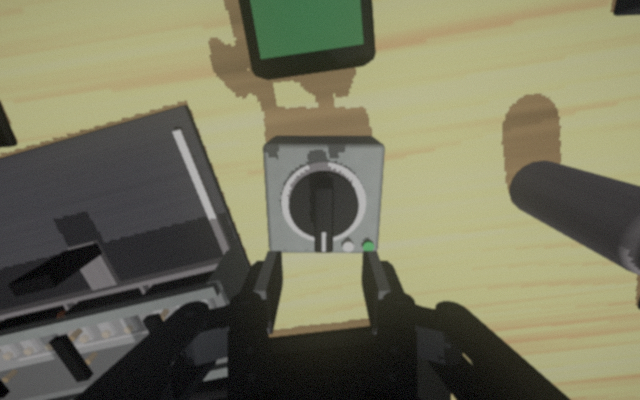

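Emit:
send_rows --pt "0 0 0.035 0 0 0 0.5" --pt "0 0 0.028 0 0 0 0.5" --pt "0 0 0.017 0 0 0 0.5" --pt "0 0 0 0 0 0 0.5" --pt "0 0 0 0 0 0 1" --pt "0 0 0 0 0 0 1" --pt "0 0 0 0 0 0 1" --pt "0 0 0 0 0 0 1" --newtons 50

```text
t: 52.8
tcp_pos: [587.7, 381.4, 72.6]
eef_rot: [0.001, 0.07, 0.998, 0.001]
force: [-0.1, 0.7, 2.7]
gripper_width: 12.7
```

Emit:
send_rows --pt "0 0 0 0 0 7 1" --pt "0 0 0 0 0 8 1" --pt "0 0 0 0 0 8 1" --pt "0 0 0 0 0 8 1" --pt "0 0 0 0 0 8 1" --pt "0 0 0 0 0 8 1" --pt "0 0 0 0 0 8 1" --pt "0 0 0 0 0 8 1" --pt "0 0 0 0 0 4 1" --pt "0 0 0 0 0 3 1"

```text
t: 53.8
tcp_pos: [586.8, 380.5, 72.6]
eef_rot: [0.0, 0.63, 0.777, 0.001]
force: [-1.5, -0.7, 5.2]
gripper_width: 12.7
```

Emit:
send_rows --pt "0 0 0 0 0 3 1" --pt "0 0 0 0 0 0 1" --pt "0 0 0 0 0 0 1"

```text
t: 54.1
tcp_pos: [586.8, 380.6, 72.6]
eef_rot: [0.001, 0.648, 0.761, 0.001]
force: [-1.7, -1.7, 4.8]
gripper_width: 12.3
```

```bash
python3 - <<'E'
from h import *
st(); print(r.sense()['moment'])
save('wrist','ai_w.png')
im=cv2.imread('pics/ai_w.png');cv2.imwrite('pics/ai_w4.png',cv2.resize(im[110:380,200:450],None,fx=2.2,fy=2.2))
E
```

```text
t 54.1 tcp [586.8 380.6  72.6] yaw(tool y) 9.2 F [-1.7 -1.7  4.8] w 12.3 j6 1.99
[-0.40919559  0.38810067  0.94915812]
```

View pics/ai_w4.png

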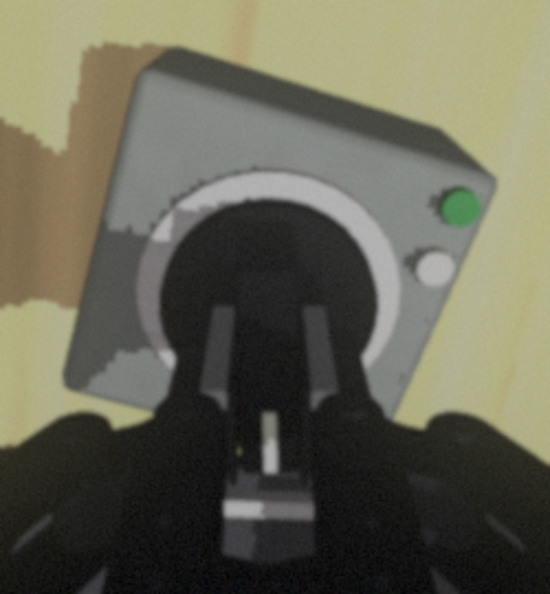

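Emit:
send_rows --pt "0 0 0 0 0 0 0" --pt "0 0 0 0 0 0 0" --pt "0 0 0 0 0 0 0" --pt "0 0 0 0 0 0 0" --pt "0 0 -0.04 0 0 0 0" --pt "0 0 -0.04 0 0 2.4 0" --pt "0 0 0 0 0 0 0.68" --pt "0 0 0 0 0 0 0.68"

```text
t: 54.95
tcp_pos: [587.5, 380.8, 152.3]
eef_rot: [0.001, 0.665, 0.747, 0.002]
force: [-0.1, 0.4, -1.0]
gripper_width: 59.1
```

```bash
python3 - <<'E'
from h import *
st()
save('wrist','aj_w.png')
E
```

```text
t 54.95 tcp [587.5 380.8 152.3] yaw(tool y) 6.6 F [-0.1  0.4 -1. ] w 59.1 j6 2.03
```

View pics/aj_w.png

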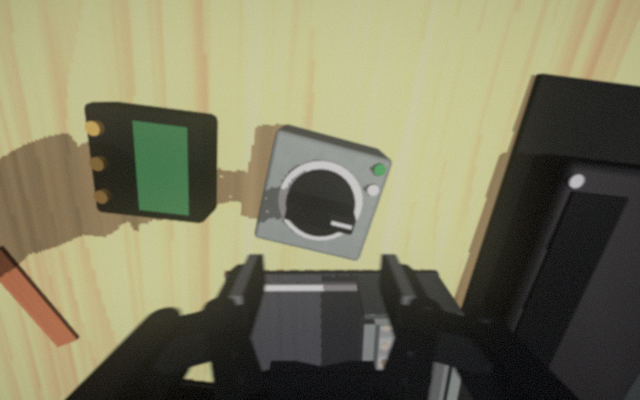

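Knob back at rest, pointing as it did before. Now drawing the sled out.

Emit:
send_rows --pt "-0.043 0.001 0 0 0 0 0.68" --pt "-0.043 0.001 0 0 0 0 0.68" --pt "-0.043 0.001 0 0 0 0 0.68" --pt "-0.043 0.001 0 0 0 0 0.68" --pt "-0.043 0.001 0 0 0 0 0.68" --pt "-0.043 0.001 0 0 0 0 0.68" --pt "0 0 0.03 0 0 0 0.68" --pt "0 0 0 0 0 0 0.68" --pt "0 0 0 0 0 0 0.68"

```text
t: 55.9
tcp_pos: [620.4, 124.7, 118.5]
eef_rot: [-0.002, 0.665, 0.747, -0.002]
force: [0.1, -0.3, -0.0]
gripper_width: 27.2
```

```bash
python3 - <<'E'
from h import *
st()
save('wrist','ak_w.png')
E
```

```text
t 55.9 tcp [620.4 124.7 118.5] yaw(tool y) 6.6 F [ 0.1 -0.3 -0. ] w 27.2 j6 1.65
```

View pics/ak_w.png

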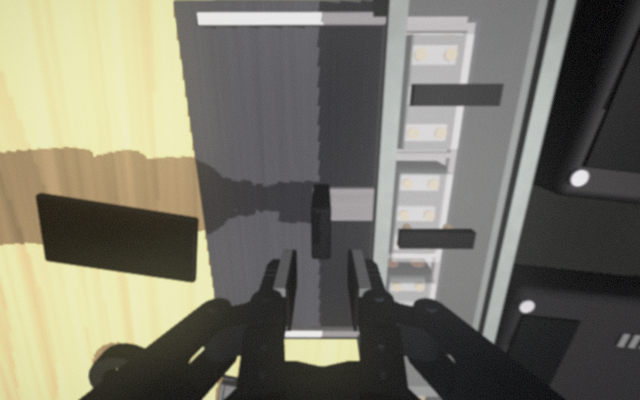

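Emit:
send_rows --pt "-0.003 -0.001 0.03 0 0 0 0.68" --pt "0 0 0.025 0 0 0 0.68" --pt "0 0 0.008 0 0 0 0.68" --pt "0 0 0 0 0 0 1" --pt "0 0 0 0 0 0 1" --pt "0 0 0 0 0 0 1" --newtons 50

```text
t: 56.55
tcp_pos: [619.4, 122.6, 56.7]
eef_rot: [-0.002, 0.665, 0.747, -0.001]
force: [-4.8, 1.8, -9.0]
gripper_width: 12.4
```

Emit:
send_rows --pt "0 -0.006 0 0 0 0 1" --pt "0 -0.012 0 0 0 0 1" --pt "0 -0.018 0 0 0 0 1" --pt "0 -0.02 0 0 0 0 1" --pt "0 -0.02 0 0 0 0 1" --pt "0 -0.02 0 0 0 0 1" --pt "0 -0.014 0 0 0 0 1" --pt "0 -0.008 0 0 0 0 1" --pt "0 -0.004 0 0 0 0 1" --pt "0 0 0 0 0 0 1"

```text
t: 57.55
tcp_pos: [498.6, 108.6, 56.7]
eef_rot: [-0.002, 0.665, 0.747, -0.0]
force: [-2.2, 6.1, -17.7]
gripper_width: 12.6
```

Emit:
send_rows --pt "0 -0.004 0 0 0 0 1" --pt "0 -0.003 0 0 0 0 1" --pt "0 0 0 0 0 0 1" --pt "0 0 0 0 0 0 1"

```text
t: 57.95
tcp_pos: [492.5, 107.8, 56.7]
eef_rot: [-0.001, 0.665, 0.747, -0.0]
force: [-0.9, 5.0, -18.6]
gripper_width: 12.4
```

Emit:
send_rows --pt "0 -0.003 0 0 0 0 1" --pt "0 0 0 0 0 0 1" --pt "0 0 0 0 0 0 1"

```text
t: 58.25
tcp_pos: [490.3, 107.6, 56.7]
eef_rot: [-0.001, 0.665, 0.747, 0.0]
force: [0.6, 5.3, -18.8]
gripper_width: 12.4
```

Emit:
send_rows --pt "0 -0.005 0 0 0 0 1" --pt "0 0 0 0 0 0 1" --pt "0 0 0 0 0 0 1"

```text
t: 58.55
tcp_pos: [490.3, 107.6, 56.8]
eef_rot: [0.002, 0.665, 0.747, 0.004]
force: [12.8, 6.3, -32.1]
gripper_width: 12.6
```

Emit:
send_rows --pt "0 0.003 0 0 0 0 1" --pt "0 0 0 0 0 0 0.5" --pt "0 0 0 0 0 0 0.5" --pt "0 0 -0.04 0 0 0 0.3" --pt "0 0 -0.045 0 0 0 0.3" --pt "0 0.03 -0.015 0 0 0 0" --pt "0 0.02 0 0 0 0 0" --pt "0 0 0 0 0 0 0" --pt "0 0 0 0 0 0 0"

```text
t: 59.45
tcp_pos: [538.4, 111.7, 158.8]
eef_rot: [0.001, 0.665, 0.747, 0.001]
force: [0.1, -0.3, 1.0]
gripper_width: 85.2
```

```bash
python3 - <<'E'
from h import *
st()
for c in ['wrist','scene','side']:
  save(c,'al_%s.png'%c)
  for l in ['block0','sled_handle','tray']: print(c,l,[(np.round(d['xyz'],1).tolist(),round(d['conf'],2)) for d in finder.tip_of(c,l)])
lines('scene','tray',zs=(14,),n=1); lines('side','tray',zs=(14,),n=1)
E
```

```text
t 59.45 tcp [538.4 111.7 158.8] yaw(tool y) 6.6 F [ 0.1 -0.3  1. ] w 85.2 j6 1.66
wrist block0 [([557.5, 205.4, 15.4], 0.96), ([575.5, 19.7, 20.3], 0.83), ([563.9, 113.6, 16.2], 0.79)]
wrist sled_handle [([487.2, 107.3, 86.6], 0.67)]
wrist tray []
scene block0 [([348.1, -549.4, -1.4], 0.95), ([580.5, -628.9, 0.7], 0.88), ([566.6, 113.9, 13.7], 0.86), ([577.4, 20.9, 17.2], 0.79), ([234.3, -250.9, -0.9], 0.64), ([557.2, 203.7, 19.0], 0.63)]
scene sled_handle [([493.0, 102.0, 82.3], 0.81)]
scene tray [([586.3, -269.8, 3.4], 0.65), ([570.1, 112.4, 16.8], 0.25)]
side block0 [([572.9, -625.2, -1.5], 0.89), ([575.5, 21.5, 19.6], 0.86), ([567.1, 118.3, 15.9], 0.7), ([555.0, 205.5, 14.8], 0.63), ([231.3, -253.3, 0.9], 0.59)]
side sled_handle [([488.0, 106.5, 81.3], 0.73)]
side tray [([581.6, -264.9, -6.0], 0.9)]
scene tray 14 0.68 [ 586.1 -267.1] [290. 147.] 82.9
side tray 14 0.84 [ 580.1 -274.4] [303. 142.] 83.4
```

View pics/al_wrist.png

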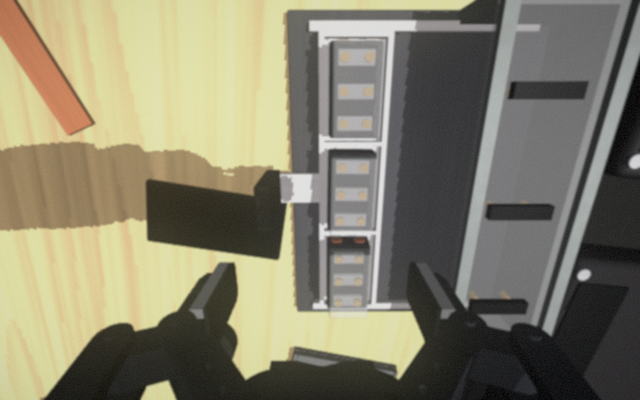

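Emit:
send_rows --pt "0 0.028 0.02 0 0 0 0.2" --pt "0 0 0.045 0 0 0 0.2" --pt "0 0 0.035 0 0 0 0.2" --pt "0 0 0.025 0 0 0 0.2" --pt "0 0 0 0 0 0 0.2" --pt "0 0 0 0 0 0 0.2"

```text
t: 60.75
tcp_pos: [566.0, 115.3, 32.7]
eef_rot: [-0.0, 0.665, 0.747, -0.0]
force: [-0.3, -0.2, 1.0]
gripper_width: 68.4
```

```bash
python3 - <<'E'
from h import *
st()
save('wrist','am_w.png')
E
```

```text
t 60.75 tcp [566.  115.3  32.7] yaw(tool y) 6.6 F [-0.3 -0.2  1. ] w 68.4 j6 1.66
```

View pics/am_w.png

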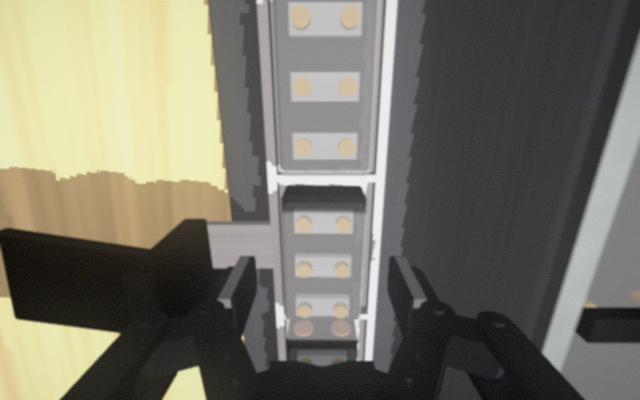

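Emit:
send_rows --pt "0 0.001 0.005 0 0 0 0.2" --pt "0 0 0.001 0 0 0 0.8" --pt "0 0 0 0 0 0 0.8" --pt "0 0 0 0 0 0 0.8" --pt "0 0 0 0 0 0 0.8" --newtons 40

```text
t: 61.3
tcp_pos: [567.6, 115.6, 27.6]
eef_rot: [0.001, 0.665, 0.747, 0.001]
force: [-0.5, 0.4, 5.2]
gripper_width: 43.0
```

Emit:
send_rows --pt "0 0 -0.03 0 0 0 0.8" --pt "0 0 -0.04 0 0 0 0.8" --pt "-0.02 0 -0.02 0 0 0 0.8" --pt "-0.0434 -0.0031 0 0 0 0 0.8" --pt "-0.0434 -0.0031 0 0 0 0 0.8" --pt "-0.0434 -0.0031 0 0 0 0 0.8" --pt "-0.0434 -0.0031 0 0 0 0 0.8" --pt "-0.0434 -0.0031 0 0 0 0 0.8" --pt "-0.0434 -0.0031 0 0 0 0 0.8" --pt "-0.0434 -0.0031 0 0 0 0 0.8"

```text
t: 62.3
tcp_pos: [581.9, -210.2, 115.6]
eef_rot: [-0.001, 0.665, 0.747, -0.0]
force: [0.9, -0.1, -2.5]
gripper_width: 43.1
```

Emit:
send_rows --pt "-0.0434 -0.0031 0 0 0 0 0.8" --pt "0 0 0 0 0 -8.5 0.8" --pt "0 0 0 0 0 -8.5 0.8" --pt "0 0 0 0 0 -8.5 0.8" --pt "0 0 0 0 0 -8.5 0.8" --pt "0 0 0 0 0 -8.5 0.8" --pt "0 0 0 0 0 -8.5 0.8" --pt "0 0 0 0 0 -8.5 0.8" --pt "0 0 0 0 0 -8.5 0.8" --pt "0 0 0 0 0 -8.6 0.8"

```text
out of range
```

Emit:
send_rows --pt "0 0 0 0 0 0 0.8" --pt "0 0 0 0 0 0 0.8"

```text
t: 62.5
tcp_pos: [581.7, -209.6, 115.4]
eef_rot: [-0.001, 0.666, 0.746, -0.0]
force: [0.7, -0.2, -2.2]
gripper_width: 43.2
```

```bash
python3 - <<'E'
from h import *
st()
save('wrist','an_w.png')
print([(np.round(d['xyz'],1).tolist(),round(d['conf'],2)) for d in finder.tip_of('wrist','tray')])
E
```

```text
t 62.5 tcp [ 581.7 -209.6  115.4] yaw(tool y) 6.5 F [ 0.7 -0.2 -2.2] w 43.2 j6 1.11
[]
```

View pics/an_w.png

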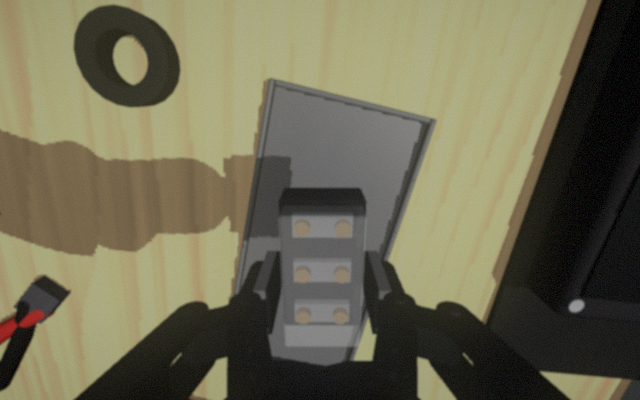

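```bash
python3 - <<'E'
from h import *
p=px2z('wrist',[(270,79),(435,120)],14)[:,:2];print(p)
d=p[1]-p[0];L=np.linalg.norm(d);a=np.arctan2(d[1],d[0]);print(L,np.degrees(a))
ey=np.array([-np.sin(a),np.cos(a)]);print('centre',p.mean(0)-145*ey)
E
```

```text
[[ 531.36787468 -114.20187219]
 [ 666.85717743 -129.61138945]]
136.3627675751778 -6.488503327987653
centre [ 582.72696831 -265.97784063]
```

Emit:
send_rows --pt "-0.029 -0.0022 0 0 0 0 0.8" --pt "-0.029 -0.0022 0 0 0 0 0.8" --pt "0 0 0 0 0 -8.5 0.8" --pt "0 0 0 0 0 -8.5 0.8" --pt "0 0 0 0 0 -8.5 0.8" --pt "0 0 0 0 0 -8.5 0.8" --pt "0 0 0 0 0 -8.5 0.8" --pt "0 0 0 0 0 -8.5 0.8" --pt "0 0 0 0 0 -8.5 0.8" --pt "0 0 0 0 0 -8.5 0.8"

```text
t: 63.6
tcp_pos: [585.2, -264.5, 116.4]
eef_rot: [-0.0, 0.129, 0.992, 0.0]
force: [0.3, 0.4, -2.9]
gripper_width: 43.3
```

Emit:
send_rows --pt "0 0 0 0 0 -8.5 0.8" --pt "0 0 0.03 0 0 0 0.8" --pt "0 0 0.03 0 0 0 0.8" --pt "0 0 0.02 0 0 0 0.8" --pt "0 0 0 0 0 0 0.8" --pt "0 0 0 0 0 0 0.8"

```text
t: 64.2
tcp_pos: [585.2, -265.3, 36.6]
eef_rot: [-0.0, 0.059, 0.998, 0.0]
force: [0.8, 0.1, -1.8]
gripper_width: 43.3
```

```bash
python3 - <<'E'
from h import *
st()
save('wrist','ao_w.png')
E
```

```text
t 64.2 tcp [ 585.2 -265.3   36.6] yaw(tool y) 83.2 F [ 0.8  0.1 -1.8] w 43.3 j6 -0.31
```

View pics/ao_w.png

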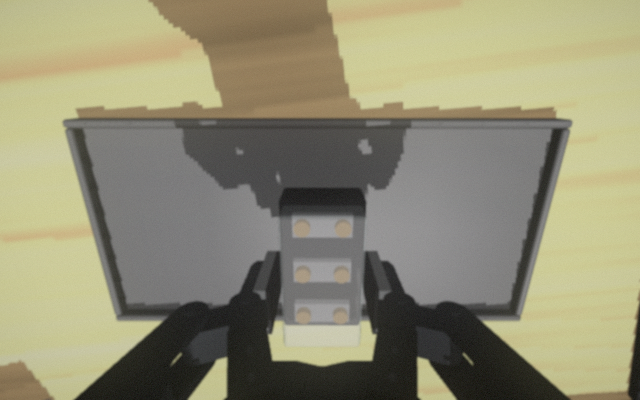

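```bash
python3 - <<'E'
from h import *
p,R=pose()
X=px2z('wrist',[(67,122),(571,122),(521,319),(117,319)],14)
print(((X-p)@R).round(1))
X=px2z('wrist',[(283,190),(364,190)],27);print(((X-p)@R).round(1))
E
```

```text
[[  70.7 -143.8   23.7]
 [  70.7  141.1   23.6]
 [ -65.8  142.8   23.8]
 [ -66.  -146.3   23.9]]
[[ 34.5 -21.6  10.7]
 [ 34.5  24.1  10.7]]
```

Emit:
send_rows --pt "0.004 0 0.01 0 0 0 0.8" --pt "0 0 0.006 0 0 0 0.8" --pt "0 0 0.003 0 0 0 0.8" --pt "0 0 0.002 0 0 0 0.8" --pt "0 0 0 0 0 0 0.8" --pt "0 0 0 0 0 0 0.8"

```text
t: 64.85
tcp_pos: [581.2, -266.5, 15.7]
eef_rot: [0.0, 0.06, 0.998, -0.0]
force: [0.6, 1.5, -2.4]
gripper_width: 43.0
```

Emit:
send_rows --pt "0 0 0.002 0 0 0 0.8" --pt "0 0 0 0 0 0 0.8" --pt "0 0 0 0 0 0 0.8"

```text
t: 65.15
tcp_pos: [581.6, -266.6, 14.6]
eef_rot: [0.001, 0.06, 0.998, -0.0]
force: [-2.4, 0.2, 3.8]
gripper_width: 43.0
```

Emit:
send_rows --pt "0 0 -0.001 0 0 0 0.3" --pt "0 0 0 0 0 0 0.3" --pt "0 0 0 0 0 0 0.3" --pt "0 0 -0.04 0 0 0 0.3" --pt "0 0 -0.05 0 0 0 0.2" --pt "0 0 -0.02 0 0 8.5 0.2" --pt "0 0 0 0 0 8.5 0.2" --pt "0 0 0 0 0 8.5 0.2" --pt "0 0 0 0 0 8.5 0.2" --pt "0 0 0 0 0 8.5 0.2"

```text
t: 66.15
tcp_pos: [581.0, -266.3, 124.5]
eef_rot: [-0.0, 0.421, 0.907, -0.0]
force: [-0.0, -0.1, -0.8]
gripper_width: 68.3
```

Emit:
send_rows --pt "0 0 0 0 0 8.5 0.2" --pt "0 0 0 0 0 8.5 0.2" --pt "0 0 0 0 0 8.5 0.2" --pt "0.0409 0.004 0 0 0 8.5 0.2" --pt "0.0409 0.004 0 0 0 0 0.2" --pt "0.0409 0.004 0 0 0 0 0.2" --pt "0.0409 0.004 0 0 0 0 0.2" --pt "0.0409 0.004 0 0 0 0 0.2" --pt "0.0409 0.004 0 0 0 0 0.2" --pt "0.0409 0.004 0 0 0 0 0.2"

```text
t: 67.15
tcp_pos: [569.6, 22.4, 124.5]
eef_rot: [0.0, 0.665, 0.747, 0.0]
force: [-0.1, 0.7, -1.0]
gripper_width: 68.5
```

Emit:
send_rows --pt "0 0 0 0 0 0 0.2" --pt "0 0 0 0 0 0 0.2"

```text
t: 67.35
tcp_pos: [569.7, 21.8, 124.5]
eef_rot: [0.0, 0.664, 0.748, -0.0]
force: [1.2, 0.1, 0.6]
gripper_width: 68.2
```

```bash
python3 - <<'E'
from h import *
st()
for c in ['wrist','scene','side']:
  save(c,'ap_%s.png'%c)
  for l in ['block0']: print(c,l,[(np.round(d['xyz'],1).tolist(),round(d['conf'],2)) for d in finder.tip_of(c,l)])
E
```

```text
t 67.35 tcp [569.7  21.8 124.5] yaw(tool y) 6.8 F [1.2 0.1 0.6] w 68.2 j6 1.49
wrist block0 [([234.4, -255.2, 1.7], 0.88), ([576.4, 18.3, 22.1], 0.65)]
scene block0 [([237.3, -252.1, -1.2], 0.82), ([578.4, -629.5, -1.1], 0.73), ([558.8, 207.8, 21.7], 0.67), ([576.6, 21.5, 19.8], 0.63), ([584.1, -266.4, 2.6], 0.6), ([344.2, -552.1, -3.4], 0.56)]
side block0 [([572.1, -632.1, -2.7], 0.74), ([584.9, -262.1, 5.5], 0.64), ([232.1, -254.4, -1.7], 0.57), ([556.1, 203.1, 13.1], 0.54)]
```

View pics/ap_wrist.png

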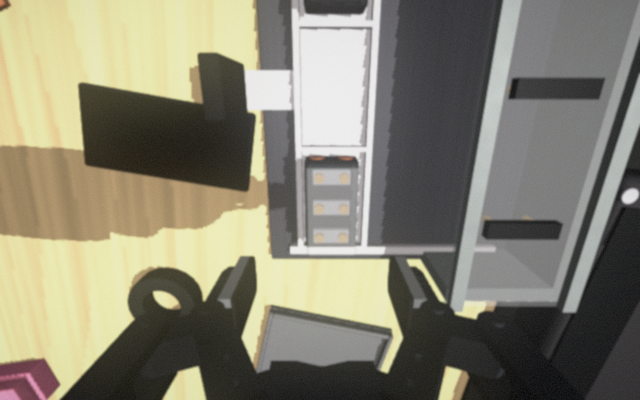

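View pics/ap_side.png

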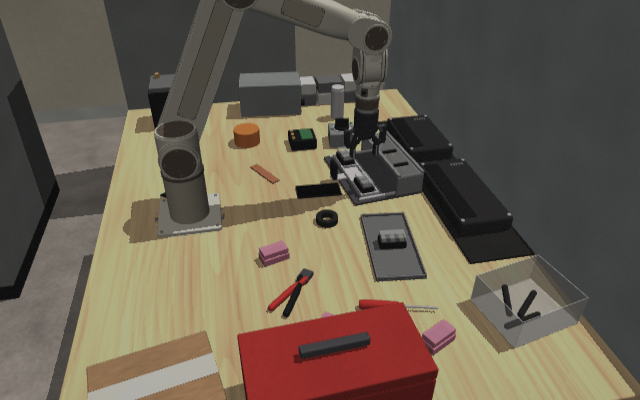

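Emit:
send_rows --pt "-0.001 0.0065 0.03 0 0 0 0.2" --pt "0 0 0.035 0 0 0 0.2" --pt "0 0 0.02 0 0 0 0.2" --pt "0 0 0.013 0 0 0 0.2" --pt "0 0 0 0 0 0 0.2" --pt "0 0 0 0 0 0 0.8" --pt "0 0 0 0 0 0 0.8" --pt "0 0 0 0 0 0 0.8" --pt "0 0 0 0 0 0 0.8" --newtons 40

```text
t: 68.55
tcp_pos: [577.8, 20.4, 28.3]
eef_rot: [0.001, 0.665, 0.747, 0.001]
force: [0.5, -0.6, 5.5]
gripper_width: 42.8
```

```bash
python3 - <<'E'
from h import *
st()
save('wrist','aq_w.png')
E
```

```text
t 68.55 tcp [577.8  20.4  28.3] yaw(tool y) 6.6 F [ 0.5 -0.6  5.5] w 42.8 j6 1.49
```

View pics/aq_w.png

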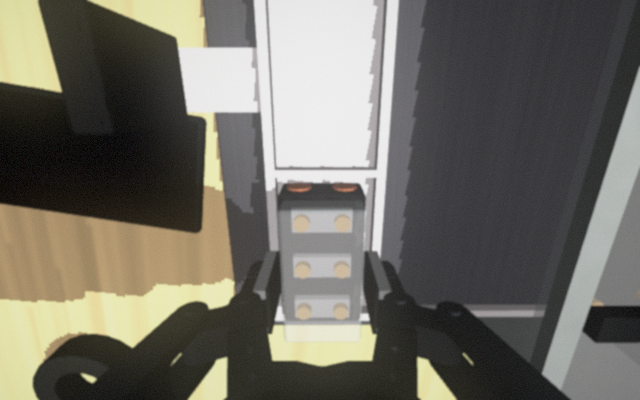

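Emit:
send_rows --pt "0 0 -0.03 0 0 0 0.8" --pt "0 0 -0.045 0 0 0 0.8" --pt "0 0 -0.015 0 0 0 0.8" --pt "-0.0413 -0.0054 0 0 0 0 0.8" --pt "-0.0413 -0.0054 0 0 0 0 0.8" --pt "-0.0413 -0.0054 0 0 0 0 0.8" --pt "-0.0413 -0.0054 0 0 0 0 0.8" --pt "-0.0413 -0.0054 0 0 0 0 0.8" --pt "-0.0413 -0.0054 0 0 0 0 0.8" --pt "-0.0413 -0.0054 0 0 0 0 0.8"

```text
t: 69.6
tcp_pos: [571.3, -272.2, 115.9]
eef_rot: [-0.001, 0.665, 0.747, -0.0]
force: [0.9, -0.2, -1.2]
gripper_width: 43.1
```

Emit:
send_rows --pt "-0.0413 -0.0054 0 0 0 0 0.8" --pt "-0.0413 -0.0054 0 0 0 0 0.8" --pt "0 0 0 0 0 -8.5 0.8" --pt "0 0 0 0 0 -8.5 0.8" --pt "0 0 0 0 0 -8.5 0.8" --pt "0 0 0 0 0 -8.5 0.8" --pt "0 0 0 0 0 -8.5 0.8" --pt "0 0 0 0 0 -8.5 0.8" --pt "0 0 0 0 0 -8.5 0.8" --pt "0 0 0 0 0 -8.5 0.8"

```text
t: 70.6
tcp_pos: [570.3, -353.8, 115.7]
eef_rot: [-0.001, 0.131, 0.991, 0.001]
force: [0.5, -0.5, -1.7]
gripper_width: 42.8
```

Emit:
send_rows --pt "0 0 0 0 0 -8.5 0.8" --pt "0 0 0.03 0 0 0 0.8" --pt "0 0 0.03 0 0 0 0.8" --pt "0 0 0.015 0 0 0 0.8" --pt "0 0 0 0 0 0 0.8" --pt "0 0 0 0 0 0 0.8"

```text
t: 71.2
tcp_pos: [570.6, -354.0, 41.2]
eef_rot: [-0.001, 0.06, 0.998, 0.0]
force: [-0.0, -0.5, -1.7]
gripper_width: 43.0
```

```bash
python3 - <<'E'
from h import *
st()
save('wrist','ar_w.png')
E
```

```text
t 71.2 tcp [ 570.6 -354.    41.2] yaw(tool y) 83.1 F [-0.  -0.5 -1.7] w 43.0 j6 -0.44
```

View pics/ar_w.png

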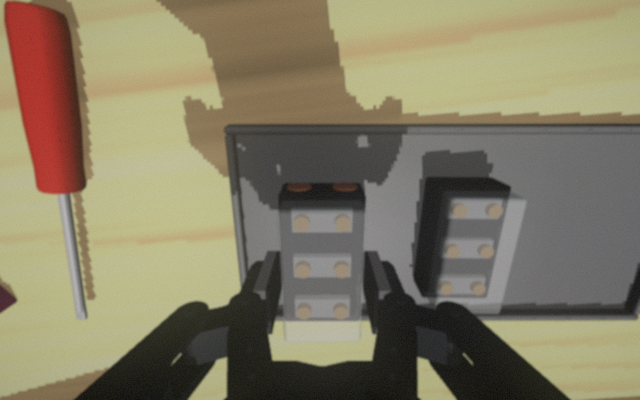

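Emit:
send_rows --pt "0 0 0.012 0 0 0 0.8" --pt "0 0 0.008 0 0 0 0.8" --pt "0 0 0.003 0 0 0 0.8" --pt "0 0 0.002 0 0 0 0.8" --pt "0 0 0.001 0 0 0 0.8" --pt "0 0 0 0 0 0 0.8"

```text
t: 71.85
tcp_pos: [571.0, -354.4, 15.7]
eef_rot: [0.0, 0.06, 0.998, -0.0]
force: [0.4, -1.1, -2.3]
gripper_width: 43.1
```

Emit:
send_rows --pt "0 0 0.002 0 0 0 0.8" --pt "0 0 0 0 0 0 0.8" --pt "0 0 0 0 0 0 0.8"

```text
t: 72.15
tcp_pos: [571.3, -354.6, 15.4]
eef_rot: [0.001, 0.06, 0.998, -0.0]
force: [-3.1, 1.6, 5.1]
gripper_width: 43.0
```

Emit:
send_rows --pt "0 0 -0.001 0 0 0 0.3" --pt "0 0 0 0 0 0 0.3" --pt "0 0 0 0 0 0 0.3" --pt "0 0 -0.04 0 0 0 0.3" --pt "0 0 -0.05 0 0 0 0.2" --pt "0 0 -0.02 0 0 8.5 0.2" --pt "0 0 0 0 0 8.5 0.2" --pt "0 0 0 0 0 8.5 0.2" --pt "0 0 0 0 0 8.5 0.2" --pt "0 0 0 0 0 8.5 0.2"

```text
t: 73.15
tcp_pos: [570.9, -354.3, 124.4]
eef_rot: [0.0, 0.421, 0.907, -0.0]
force: [0.1, 0.1, 0.4]
gripper_width: 68.4
```

Emit:
send_rows --pt "0 0 0 0 0 8.5 0.2" --pt "0 0 0 0 0 8.5 0.2" --pt "0 0 0 0 0 8.5 0.2" --pt "0 0 0 0 0 8.5 0.2" --pt "0.0464 0.0042 0 0 0 0 0.2" --pt "0.0464 0.0042 0 0 0 0 0.2" --pt "0.0464 0.0042 0 0 0 0 0.2" --pt "0.0464 0.0042 0 0 0 0 0.2" --pt "0.0464 0.0042 0 0 0 0 0.2" --pt "0.0464 0.0042 0 0 0 0 0.2"

```text
t: 74.15
tcp_pos: [563.7, -73.1, 124.6]
eef_rot: [0.0, 0.665, 0.747, 0.0]
force: [0.5, 0.3, 0.6]
gripper_width: 68.5
```

Emit:
send_rows --pt "0.0464 0.0042 0 0 0 0 0.2" --pt "0.0464 0.0042 0 0 0 0 0.2" --pt "0.0464 0.0042 0 0 0 0 0.2" --pt "0.0464 0.0042 0 0 0 0 0.2" --pt "0.0464 0.0042 0 0 0 0 0.2" --pt "0.0464 0.0042 0 0 0 0 0.2" --pt "0 0 0 0 0 0 0.2" --pt "0 0 0 0 0 0 0.2"

```text
t: 74.95
tcp_pos: [556.5, 205.9, 124.2]
eef_rot: [0.0, 0.664, 0.748, -0.0]
force: [0.4, -0.6, 0.5]
gripper_width: 68.4
```

```bash
python3 - <<'E'
from h import *
st()
for c in ['wrist','scene','side']:
  save(c,'as_%s.png'%c)
  for l in ['block0']: print(c,l,[(np.round(d['xyz'],1).tolist(),round(d['conf'],2)) for d in finder.tip_of(c,l)])
E
```

```text
t 74.95 tcp [556.5 205.9 124.2] yaw(tool y) 6.8 F [ 0.4 -0.6  0.5] w 68.4 j6 1.81
wrist block0 [([556.8, 207.5, 12.8], 0.62)]
scene block0 [([583.4, -266.1, 2.6], 0.91), ([570.7, -356.3, 6.1], 0.8), ([554.1, 201.4, 16.7], 0.77), ([577.0, -630.1, -1.4], 0.6), ([346.8, -549.4, -3.2], 0.57), ([557.2, 204.2, 17.8], 0.42)]
side block0 [([571.9, -629.8, -3.5], 0.66), ([585.7, -262.5, 3.2], 0.64), ([229.8, -252.8, -1.0], 0.6), ([569.7, -355.2, 8.7], 0.59), ([524.7, -508.4, -0.2], 0.33)]
```

View pics/as_wrist.png

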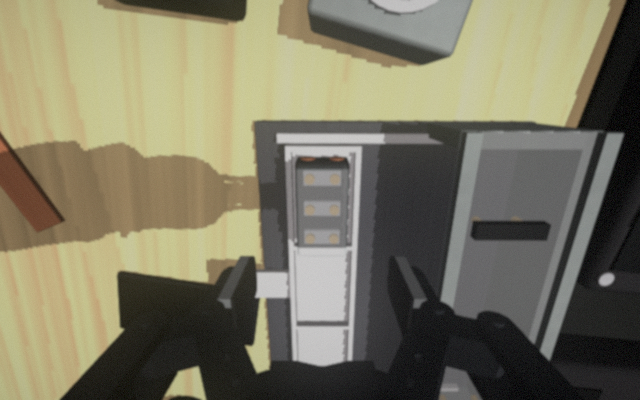

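Emit:
send_rows --pt "-0.0005 0 0.03 0 0 0 0.2" --pt "0 0 0.035 0 0 0 0.2" --pt "0 0 0.02 0 0 0 0.2" --pt "0 0 0.013 0 0 0 0.2" --pt "0 0 0 0 0 0 0.2" --pt "0 0 0 0 0 0 0.8" --pt "0 0 0 0 0 0 0.8" --pt "0 0 0 0 0 0 0.8" --pt "0 0 0 0 0 0 0.8" --newtons 40

```text
t: 76.15
tcp_pos: [558.4, 204.5, 28.3]
eef_rot: [0.001, 0.665, 0.747, 0.002]
force: [-0.6, -1.4, 4.6]
gripper_width: 43.0
```

```bash
python3 - <<'E'
from h import *
st()
save('wrist','at_w.png')
E
```

```text
t 76.15 tcp [558.4 204.5  28.3] yaw(tool y) 6.6 F [-0.6 -1.4  4.6] w 43.0 j6 1.81
```

View pics/at_w.png

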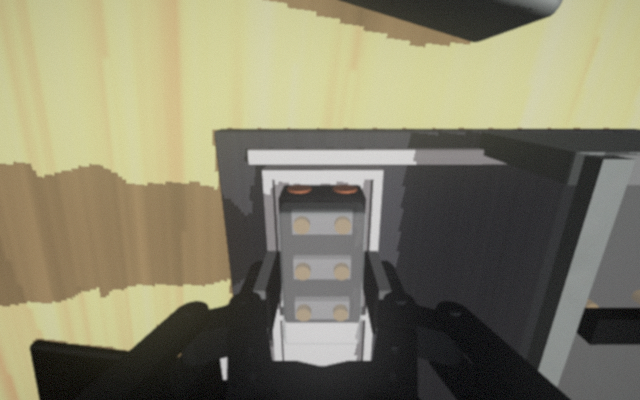

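Emit:
send_rows --pt "0 0 -0.03 0 0 0 0.8" --pt "0 0 -0.045 0 0 0 0.8" --pt "0 0 -0.015 0 0 0 0.8" --pt "-0.0429 -0.001 0 0 0 0 0.8" --pt "-0.0429 -0.001 0 0 0 0 0.8" --pt "-0.0429 -0.001 0 0 0 0 0.8" --pt "-0.0429 -0.001 0 0 0 0 0.8" --pt "-0.0429 -0.001 0 0 0 0 0.8" --pt "-0.0429 -0.001 0 0 0 0 0.8" --pt "-0.0429 -0.001 0 0 0 0 0.8"

```text
t: 77.2
tcp_pos: [583.9, -96.5, 116.1]
eef_rot: [-0.001, 0.665, 0.747, -0.0]
force: [0.1, 0.8, -1.9]
gripper_width: 43.2
```

Emit:
send_rows --pt "-0.0429 -0.001 0 0 0 0 0.8" --pt "-0.0429 -0.001 0 0 0 0 0.8" --pt "0 0 0 0 0 -8.5 0.8" --pt "0 0 0 0 0 -8.5 0.8" --pt "0 0 0 0 0 -8.5 0.8" --pt "0 0 0 0 0 -8.5 0.8" --pt "0 0 0 0 0 -8.5 0.8" --pt "0 0 0 0 0 -8.5 0.8" --pt "0 0 0 0 0 -8.5 0.8" --pt "0 0 0 0 0 -8.5 0.8"

```text
t: 78.2
tcp_pos: [591.8, -180.2, 115.9]
eef_rot: [-0.001, 0.131, 0.991, 0.0]
force: [-0.9, -0.6, -2.4]
gripper_width: 42.9
```

Emit:
send_rows --pt "0 0 0 0 0 -8.5 0.8" --pt "0 0 0.03 0 0 0 0.8" --pt "0 0 0.03 0 0 0 0.8" --pt "0 0 0.015 0 0 0 0.8" --pt "0 0 0 0 0 0 0.8" --pt "0 0 0 0 0 0 0.8"

```text
t: 78.8
tcp_pos: [592.2, -180.3, 41.3]
eef_rot: [-0.001, 0.06, 0.998, 0.0]
force: [-0.1, -0.1, -2.1]
gripper_width: 43.0
```

```bash
python3 - <<'E'
from h import *
st()
save('wrist','au_w.png')
E
```

```text
t 78.8 tcp [ 592.2 -180.3   41.3] yaw(tool y) 83.1 F [-0.1 -0.1 -2.1] w 43.0 j6 -0.18
```

View pics/au_w.png

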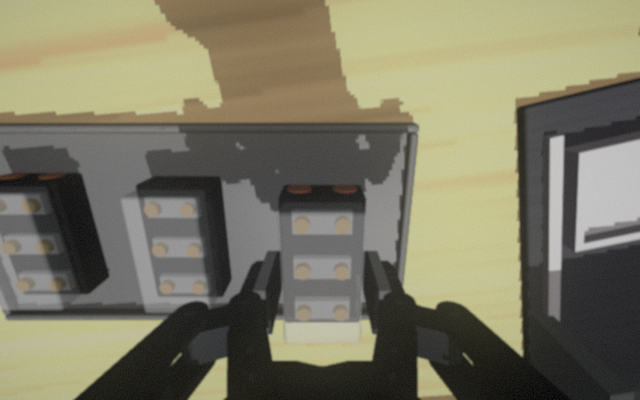

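Emit:
send_rows --pt "0 0 0.012 0 0 0 0.8" --pt "0 0 0.008 0 0 0 0.8" --pt "0 0 0.004 0 0 0 0.8" --pt "0 0 0.002 0 0 0 0.8" --pt "0 0 0.002 0 0 0 0.8" --pt "0 0 0 0 0 0 0.8" --pt "0 0 0 0 0 0 0.8"

```text
t: 79.55
tcp_pos: [591.7, -180.3, 15.3]
eef_rot: [-0.0, 0.06, 0.998, 0.0]
force: [-5.8, 2.9, 8.9]
gripper_width: 43.3
```

Emit:
send_rows --pt "0 0 -0.002 0 0 0 0.3" --pt "0 0 0 0 0 0 0.3" --pt "0 0 0 0 0 0 0.3" --pt "0 0 -0.04 0 0 0 0.3" --pt "0 0 -0.05 0 0 0 0.3" --pt "0 0 -0.03 0 0 8.5 1" --pt "0 0 0 0 0 8.5 1" --pt "0 0 0 0 0 8.5 1" --pt "0 0 0 0 0 8.5 1" --pt "0 0 0 0 0 8.5 1"

```text
t: 80.55
tcp_pos: [592.6, -180.5, 135.5]
eef_rot: [0.0, 0.421, 0.907, 0.0]
force: [-0.2, 1.1, -0.0]
gripper_width: 0.2
```

Emit:
send_rows --pt "0 0 0 0 0 8.5 1" --pt "0 0 0 0 0 8.5 1" --pt "0 0 0 0 0 8.5 1" --pt "0 0 0 0 0 8.5 1" --pt "0.0425 -0.014 0 0 0 0 1" --pt "0.0425 -0.014 0 0 0 0 1" --pt "0.0425 -0.014 0 0 0 0 1" --pt "0.0425 -0.014 0 0 0 0 1" --pt "0.0425 -0.014 0 0 0 0 1" --pt "0.0425 -0.014 0 0 0 0 1"

```text
t: 81.55
tcp_pos: [478.9, 64.6, 135.6]
eef_rot: [0.0, 0.665, 0.747, 0.0]
force: [-0.2, 0.4, 0.7]
gripper_width: 0.0
```

Emit:
send_rows --pt "0.0425 -0.014 0 0 0 0 1" --pt "0 0 0 0 0 0 1" --pt "0 0 0 0 0 0 1"

```text
t: 81.85
tcp_pos: [460.8, 104.7, 135.7]
eef_rot: [0.0, 0.664, 0.748, 0.0]
force: [0.8, 0.0, 0.2]
gripper_width: -0.0
```

```bash
python3 - <<'E'
from h import *
st()
for c in ['wrist','scene','side']:
  save(c,'av_%s.png'%c)
  for l in ['block0']: print(c,l,[(np.round(d['xyz'],1).tolist(),round(d['conf'],2)) for d in finder.tip_of(c,l)])
E
```

```text
t 81.85 tcp [460.8 104.7 135.7] yaw(tool y) 6.8 F [0.8 0.  0.2] w -0.0 j6 1.68
wrist block0 [([565.0, 110.1, -2.5], 0.69)]
scene block0 [([568.4, -353.5, 7.7], 0.87), ([235.7, -252.9, -0.2], 0.83), ([579.4, -627.8, -1.3], 0.67), ([424.4, -114.2, -0.6], 0.64), ([344.7, -549.3, -2.5], 0.59), ([593.5, -181.7, 3.9], 0.55)]
side block0 [([231.7, -252.8, -2.5], 0.92), ([574.7, -631.0, -0.9], 0.9), ([568.5, -352.8, 5.6], 0.84), ([583.1, -261.3, 5.2], 0.73), ([589.9, -181.0, 2.5], 0.65), ([417.7, -113.9, 2.2], 0.38)]
```

View pics/av_wrist.png

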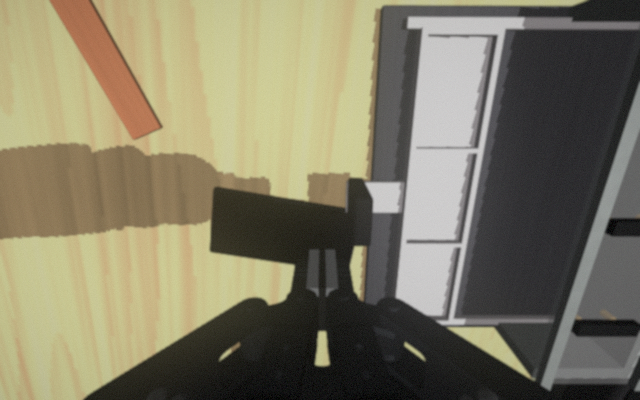

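View pics/av_side.png

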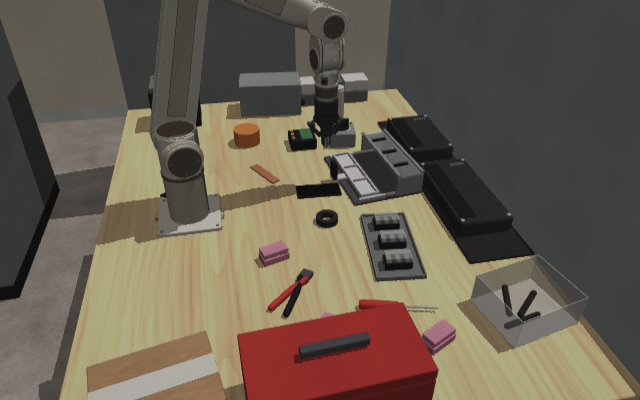

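Emit:
send_rows --pt "0 0 0.035 0 0 0 1" --pt "0 0 0.03 0 0 0 1" --pt "0 0 0.014 0 0 0 1" --pt "0 0 0 0 0 0 1" --pt "0 0.006 0 0 0 0 1" --pt "0 0.006 0 0 0 0 1" --pt "0 0.01 0 0 0 0 1" --pt "0 0.015 0 0 0 0 1" --pt "0 0.018 0 0 0 0 1" --pt "0 0.018 0 0 0 0 1"

```text
t: 83.15
tcp_pos: [534.6, 112.0, 57.3]
eef_rot: [0.0, 0.665, 0.747, 0.0]
force: [-2.1, -0.7, 1.2]
gripper_width: -0.1
```

Emit:
send_rows --pt "0 0.018 0 0 0 0 1" --pt "0 0.018 0 0 0 0 1" --pt "0 0.014 0 0 0 0 1" --pt "0 0.008 0 0 0 0 1" --pt "0 0.004 0 0 0 0 1" --pt "0 0 0 0 0 0 1" --pt "0 0 0 0 0 0 1"

```text
t: 83.85
tcp_pos: [595.0, 119.4, 56.7]
eef_rot: [0.0, 0.665, 0.747, 0.0]
force: [-0.6, -0.0, -0.7]
gripper_width: -0.0
```

Emit:
send_rows --pt "0 0.003 0 0 0 0 1" --pt "0 0.003 0 0 0 0 1" --pt "0 0 0 0 0 0 1" --pt "0 0 0 0 0 0 1"

```text
t: 84.25
tcp_pos: [599.0, 119.8, 56.5]
eef_rot: [-0.001, 0.665, 0.747, -0.001]
force: [-5.1, -0.8, 3.3]
gripper_width: 0.3
```

Emit:
send_rows --pt "0 0.003 0 0 0 0 1" --pt "0 0 0 0 0 0 1" --pt "0 0 0 0 0 0 1"

```text
t: 84.55
tcp_pos: [599.1, 119.9, 56.4]
eef_rot: [-0.003, 0.665, 0.747, -0.003]
force: [-11.8, -1.2, 8.1]
gripper_width: -0.1
```

Emit:
send_rows --pt "0 0.003 0 0 0 0 1" --pt "0 0 0 0 0 0 1" --pt "0 0 0 0 0 0 1"

```text
t: 84.85
tcp_pos: [599.2, 119.9, 56.4]
eef_rot: [-0.005, 0.665, 0.747, -0.005]
force: [-17.6, -1.5, 13.7]
gripper_width: -0.2
```

Emit:
send_rows --pt "0 -0.025 0 0 0 0 1" --pt "0 -0.02 -0.01 0 0 0 1" --pt "0 0 -0.045 0 0 0 1" --pt "0 0 -0.045 0 0 0 1" --pt "0 -0.04 -0.045 0 0 0 1" --pt "0 -0.04 -0.02 0 0 0 0.5" --pt "0 0 0 0 0 0 0.5" --pt "0 0 0 0 0 0 0.5"

```text
t: 85.65
tcp_pos: [489.8, 107.2, 215.3]
eef_rot: [0.001, 0.665, 0.747, 0.001]
force: [-0.4, 0.6, -0.7]
gripper_width: 42.1
```

```bash
python3 - <<'E'
from h import *
st()
for c in ['wrist','scene','side']:
  save(c,'aw_%s.png'%c)
  for l in ['block0','sled_handle','pocket0','phone','tape','screwdriver','knob_grip']: print(c,l,[(np.round(d['xyz'],1).tolist(),round(d['conf'],2)) for d in finder.tip_of(c,l)])
E
```

```text
t 85.65 tcp [489.8 107.2 215.3] yaw(tool y) 6.6 F [-0.4  0.6 -0.7] w 42.1 j6 1.67
wrist block0 [([594.8, -182.6, 1.5], 0.7)]
wrist sled_handle [([619.1, 122.7, 84.1], 0.77), ([567.0, 111.4, 2.7], 0.23)]
wrist pocket0 [([685.8, 219.4, 13.4], 0.9), ([708.8, 37.4, 17.1], 0.84), ([696.1, 128.6, 16.9], 0.72)]
wrist phone [([425.5, 53.3, -0.1], 0.66)]
wrist tape []
wrist screwdriver []
wrist knob_grip []
scene block0 [([589.4, -183.0, 4.1], 0.94), ([566.8, -354.4, 4.8], 0.9), ([346.0, -549.7, -4.0], 0.79), ([579.0, -628.7, -0.6], 0.78), ([582.3, -267.7, -0.1], 0.57), ([235.4, -255.6, -0.9], 0.55)]
scene sled_handle [([624.7, 117.9, 81.8], 0.63)]
scene pocket0 []
scene phone [([425.1, 55.0, 2.8], 0.92)]
scene tape [([569.5, 113.1, -0.2], 0.73), ([417.6, -113.4, 0.8], 0.59), ([430.8, 388.0, -0.2], 0.55)]
scene screwdriver [([522.8, -512.5, -0.4], 0.75)]
scene knob_grip [([589.7, 383.5, 87.5], 0.7)]
side block0 [([233.9, -250.7, -1.7], 0.94), ([573.0, -629.3, -2.8], 0.86), ([592.6, -181.4, 1.7], 0.77), ([567.7, -356.7, 8.3], 0.74), ([589.6, 377.9, 90.0], 0.7), ([583.2, -262.7, 2.1], 0.65), ([618.7, 119.0, 78.0], 0.58)]
side sled_handle [([617.9, 121.6, 81.4], 0.81), ([428.2, 54.9, -0.6], 0.55)]
side pocket0 [([687.9, 221.4, 19.8], 0.94), ([697.0, 127.4, 16.9], 0.82), ([712.5, 33.2, 18.0], 0.78)]
side phone [([428.5, 57.3, -1.9], 0.74)]
side tape [([418.7, -113.9, 0.1], 0.53)]
side screwdriver [([522.4, -508.3, -1.2], 0.52)]
side knob_grip [([696.8, 126.5, 16.9], 0.65), ([589.3, 378.5, 88.4], 0.44), ([589.4, -178.0, 2.3], 0.31)]
```

View pics/aw_scene.png

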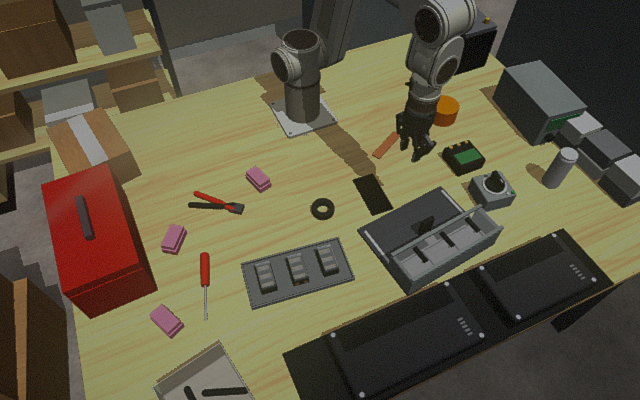

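View pics/aw_wrist.png

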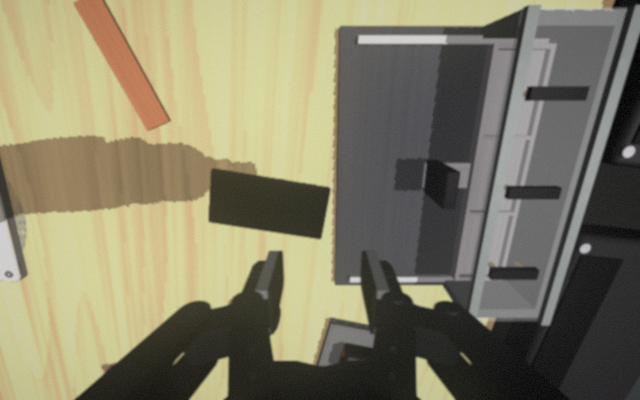

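View pics/aw_side.png

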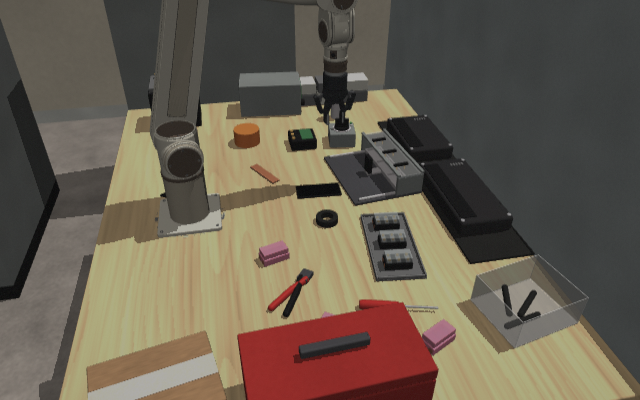

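```bash
python3 - <<'E'
import cv2,numpy as np
a=cv2.resize(cv2.imread('pics/aw_scene.png')[225:315,235:365],None,fx=4,fy=4)
b=cv2.resize(cv2.imread('pics/aw_side.png')[205:285,350:435],None,fx=3.2,fy=4.5)
cv2.imwrite('pics/ax.png',np.hstack([a,b]))
E
```

```text
(no output)
```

View pics/ax.png

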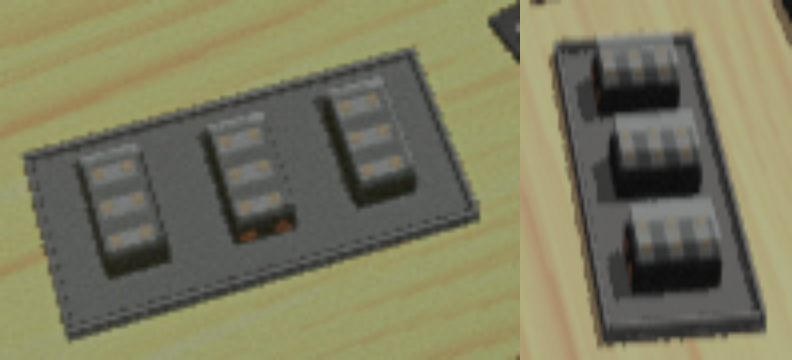

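All three blocks lie flat inside the tray, the sled is home, the knob is at rest and the bystanders haven't moved. Handing in.

```bash
python3 - <<'E'
from h import *
print(workorder.close_job()); st()
E
```

```text
the job is handed in; nothing more can be done
None
the job is handed in; nothing more can be done
```

The job is done and handed in at about 86 s of the 210 s allowed; handing in gave no verdict.

**What I did:**
- **Zeroing:** The sled started about 30 mm short of home, so I pushed it to its stop first. I then turned the knob to its stop and let it spring back.
- **Test:** With the sled fully out, I set the three dark blocks flat in their own pockets, gripping at 40 N. I pushed the sled home and worked the knob to its stop again.
- **Finish:** With the sled out again, I laid all three blocks in the tray and pushed the empty sled home against its stop.

**Last checks:**
- **Blocks:** All three lie flat inside the tray in the scene and side views, at about (592,-182), (583,-265) and (568,-355). The grip held at about 43 mm on every carry.
- **Sled:** It hit a hard stop on each home push (14–18 N), with the handle at about (619,121) and the middle pocket about 130 mm in.
- **Knob:** On both turns the moment rose to about 0.9 N m at the stop, and the bar returned to its starting direction each time.
- **Bystanders:** The phone, tape roll and screwdriver read within a few millimetres of where they started. The pink look-alikes were not touched.

**What disagreed:** The fingertips sit about 30 mm further back than the stated 22 mm. My first attempt to pinch the handle closed on nothing above it and touched nothing. I went by the camera images for heights after that.

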